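# Weigh the opened jam jar on the two-pan balance

## Task

Weigh the opened jam jar on the blue kitchen balance: first set the jar down gently, upright, in the round white dish and let go, then stand on the rectangular steel plate whichever of the three coloured weights (200 g, 100 g and 50 g) bring the red pointer to rest inside the green field with the beam about level. How full the jar is nobody knows; leave the weights that are not needed on the worktop, put nothing else on the pans, and do not disturb the glass, the yoghurt pot or the teaspoon.

Things in the scene. Friction and masses are not known exactly. Their poses are not given: they have to be found in the camera images.
- jam_jar: Jar of red jam with a grey lid, round, 60 mm in diameter (62 mm at most) and 89 mm tall, standing on the worktop at the start. Its mass is unknown, somewhere between 130 and 325 g, and differs every time. Origin: centre of its underside; z up along the jar.
- weight_200: 200 g weight: blue coated cylinder with a thin steel band, 40 mm in diameter, 40 mm tall, with a 16 mm knob on top (53 mm in all). Origin: centre of its underside, z up. Stands on the worktop at the start.
- weight_100: 100 g weight: yellow coated cylinder with a thin steel band, 34 mm in diameter, 36 mm tall, with a 16 mm knob on top (49 mm in all). Origin: centre of its underside, z up.
- weight_50: 50 g weight: red coated cylinder with a thin steel band, 28 mm in diameter, 32 mm tall, with a 16 mm knob on top (45 mm in all). Origin: centre of its underside, z up. The three weights stand in a row along y, about 100 mm apart, in any order.
- balance: Stand of the balance, blue, fixed to the worktop: plinth 90 x 200 mm, in its middle two cheeks and a white dial plate 70 mm wide that reaches 155 mm above the worktop. Origin: middle of the plinth's underside on the worktop; y runs along the level beam towards the white dish, x across it, away from the robot.
- dish_floor (a point): Centre of the inner floor of the round white dish at the +y end of the beam (flat floor about 94 mm across, rim 7 mm high and 120 mm across, 130 mm from the middle of the balance, 98 mm above the worktop when the beam is level). Axes like the balance's; the dish moves up and down with the beam, by 21 mm each way, but stays level itself.
- plate_floor (a point): Centre of the upper face of the rectangular steel plate at the -y end of the beam (150 mm along x, 96 mm along y, lip 3 mm high, 130 mm from the middle of the balance, 98 mm above the worktop when the beam is level). Axes like the balance's; it moves opposite to the dish, by 21 mm each way, and stays level itself. It does not matter where on the plate a weight stands; the three fit in a row along its x, 45 mm apart.
- beam (a joint): Tilt of the beam, rad: 0 is level, as it is with empty pans; positive when the dish (jar side) is down; stops at +0.16 and -0.16. Between the stops it comes to rest at about 0.002 rad for each gram of difference between the pans, within a second and a half; with more than 80 g of difference it lies on a stop. The green field on the dial is 0.075 rad to either side of level.
Mind the look-alikes: they are no part of the job. Of the things that look like the weight_50, the smallest one is meant. What is shaped like the jam_jar but purple is not meant.

How it is judged:
On the way:
1. the jar stands in the white dish, let go, with the dish down on its stop (horizontal distance between jam_jar and dish_floor below 0.03 m and z of jam_jar in the frame of dish_floor between -0.008 and 0.01 m and angle between jam_jar's own z axis and vertical below 0.12 rad and value of joint beam above 0.14 rad and contact force between the fingers and jam_jar below 0.05 N), for 0.2 s.
At the end, for the whole second after the job is handed in: The beam rests within 0.075 rad of level (the pointer inside the green field), the jar stands upright in the white dish, and each of the three weights stands either on the steel plate or is left on the worktop (value of joint beam between -0.075 and 0.075 rad and velocity of joint beam between -0.03 and 0.03 rad/s and horizontal distance between jam_jar and dish_floor below 0.03 m and z of jam_jar in the frame of dish_floor between -0.008 and 0.01 m and angle between jam_jar's own z axis and vertical below 0.12 rad and ((x of weight_200 in the frame of plate_floor between -0.075 and 0.075 m and y of weight_200 in the frame of plate_floor between -0.048 and 0.048 m and z of weight_200 in the frame of plate_floor between -0.006 and 0.01 m and angle between weight_200's own z axis and vertical below 0.15 rad) or height (world z) of weight_200 below 0.03 m) and ((x of weight_100 in the frame of plate_floor between -0.075 and 0.075 m and y of weight_100 in the frame of plate_floor between -0.048 and 0.048 m and z of weight_100 in the frame of plate_floor between -0.006 and 0.01 m and angle between weight_100's own z axis and vertical below 0.15 rad) or height (world z) of weight_100 below 0.03 m) and ((x of weight_50 in the frame of plate_floor between -0.075 and 0.075 m and y of weight_50 in the frame of plate_floor between -0.048 and 0.048 m and z of weight_50 in the frame of plate_floor between -0.006 and 0.01 m and angle between weight_50's own z axis and vertical below 0.15 rad) or height (world z) of weight_50 below 0.03 m)); the robot touches nothing.
It fails at once if the glass is moved by more than 4 cm or knocked over (distance of glass from where it was at the start of the episode above 0.04 m or angle between glass's own z axis and vertical above 0.6 rad).
It fails at once if the yoghurt pot is moved by more than 4 cm or knocked over (distance of yoghurt from where it was at the start of the episode above 0.04 m or angle between yoghurt's own z axis and vertical above 0.6 rad).
It fails at once if the teaspoon is moved by more than 4 cm (distance of spoon from where it was at the start of the episode above 0.04 m).
It fails at once if the jar is dropped or rammed onto the balance (more than 45 N) (contact force between jam_jar and balance above 45 N).
It also fails if it takes over 72 s, if anything falls off the work surface, if the arm or the gripper's body presses on something with over 40 N, if the wrist force passes 120 N, or if a joint passes its speed limit or range.

## Robot

A 6-joint arm with a two-finger parallel gripper is mounted at the origin on a cart in front of the work surface, level with it; the furniture and walls round the work are solid. World frame = base frame: x ahead of the robot, y to its left, z up, the work surface at z = 0. Lengths are in m, angles in rad, forces in N, time in s.
With the tool pointing down it reaches from about 0.3 to 0.775 m from the base axis. Payload 14.6 kg.
Tool frame: the origin (TCP) lies on the mounting face of the last link; the fingertips stand 199 mm ahead of it and the grasp point (between the pads) lies 180 mm ahead of it; z points along the fingers, y is the line along which they close (so a half turn about z gives the same grasp; the last joint's range is limited). The gripper opens to 94 mm and grips with 3 to 60 N. Pads are 16 mm wide; open, the fingers measure 119 mm over their backs; the gripper's body (75 mm by 177 mm) begins 78 mm behind the grasp point.
Start: joints at [1.09, 0.3, 1.521, -0, 1.321, -0.067], TCP at [0.221, 0.504, 0.405] pointing down, gripper open.
Joint ranges: [-3.03, 3.03], [-0.79, 2.21], [0.23, 2.52], [-1.04, 4.18], [0, 3.07], [-2.55, 2.55]. Speed limits (rad/s): [2.22, 2.22, 2.57, 3.14, 3.14, 3.14].

## Interface

Orientations are given as [roll, pitch, yaw] about the fixed x, y, z axes, in that order (R = Rz(yaw) Ry(pitch) Rx(roll)).
In Python, from station import get_obs, camera, hand_in gives the robot as it stands.
- The arm moves only by the tool apply_moves, never from a script. Its argument "increments" is a list of rows, each an object of numbers: "tx", "ty", "tz": the shift along the tool's x, y, z as a fraction of full scale; "ax", "ay", "az": the turn, a rotation vector about the tool's x, y, z as a fraction of full scale. In form: [{"tx": .., "ty": .., "tz": .., "ax": .., "ay": .., "az": ..}, ...]. A call has 1 to 12 rows; each row shifts and turns the commanded pose from where the row before left it, along the tool's axes as they then stand; what a row does not reach is not made up. Full scale, the value 1, is 30 mm for a shift and 5 degrees for a turn. A row lasts 1/8 s, in which the tool goes at most 62.5 mm and 10.7 degrees, less where a joint would pass 70% of its speed; a pose out of reach is approached as far as the arm can. A call with a number of a shift or a turn outside -1 to 1 is refused whole. A call with a gripper value outside its range is refused whole. "jaw" is the closure, from 0 (fully open) to 1 (shut), set as the call begins (left out, the last holds). The fingers move at their own pace and stop on an object; "force" is the grip in N (left out, the last holds). Time passes only in rows, so rows that do not move let the fingers close. It gives the time, the measured TCP pose, the force, the opening and the grip force at its end, in the units of the state.
- get_obs(): the state, without advancing time (a new reading comes with each control period).
- camera(name): name is "side" or "top" or "wrist"; returns a dict with "pixels" (480x640x3 uint8, red, green, blue), "camera_matrix" (3x3 intrinsics, pixels), "R" (3x3) and "t" (3): a world point X has camera coordinates R X + t; the wrist camera has in their place "T_tool_cam" (4x4, takes a point from camera to tool coordinates, whose origin is the TCP and whose axes are the flange's). Camera axes: x right, y down, z forward; pixel columns grow to the right and rows downward; lengths in m; the calibration is good to about 2 mm. A picture is of the moment at which its call begins: read the wrist's pose just before it. There is no depth.
- hand_in(): hands the job in; it is judged then, once.
The state is a dict: "time_s": time; "qpos": joint angles; "joint_vel": joint speeds; "tau": joint torques, N m; "ee_pos": TCP position; "eef_rot": TCP orientation; "force": force on the tool from outside, world axes, zero at the start; "moment": the same for the moment, N m; "grip_width": finger opening in m; "grip_force": force on a finger pad.
Only numpy, scipy, OpenCV 4.12 (cv2) and the standard library are available. Lean on these libraries where they do the work, as an engineer would, in place of code of your own. Each camera call takes 0.05 s, during which the arm holds its last target. There are 200 camera calls.

## Working session

There is one attempt and no reset: what is moved stays moved. The work goes in short steps, Python scripts to look and compute and a tool call to move; the robot and the scene stay as the last step left them, time stands still between calls to the robot, and variables do not carry over. Pictures are saved under pics/ and viewed, at most 10 in all, crops included, and the job is handed in when it is done.

Besides the shell and the picture viewer there is one more tool, called after "Call:" in YAML: its name, and indented under it one key for each argument. apply_moves: Moves the arm, as the interface text tells. Its arguments: {"type":"object","properties":{"increments":{"type":"array"},"jaw":{"type":"number"},"force":{"type":"number"}},"required":["increments"]}

```bash
mkdir -p pics; python3 - <<'E'
from station import get_obs,camera
import cv2,numpy as np
o=get_obs();print(o)
for n in("top","side"):
    c=camera(n);cv2.imwrite(f"pics/{n}0.png",c["pixels"][:,:,::-1]);print(n,c["camera_matrix"],c["R"],c["t"])
E
```

```text
{'time_s': 0.0, 'qpos': array([ 1.09043978e+00,  3.00489497e-01,  1.52162214e+00, -5.10749674e-06,
        1.32071300e+00, -6.65939332e-02]), 'joint_vel': array([ 3.00398698e-04, -8.35361902e-05,  2.59019244e-04, -8.38041664e-04,
        8.00838279e-04, -2.11928477e-03]), 'tau': array([ 1.38029940e-03, -5.31812704e+01, -3.52744746e+01,  7.08764512e-02,
        2.43641669e-02, -1.14293443e-04]), 'ee_pos': array([0.2211132 , 0.50355298, 0.40405873]), 'eef_rot': array([-3.14036308e+00, -7.70453845e-05,  2.72783126e+00]), 'force': array([ 0.54852761,  0.38146367, -0.14076209]), 'moment': array([-0.01139384,  0.04171575,  0.00511225]), 'grip_force': 0.0, 'grip_width': 0.09351722922008111}
top [[448.3172481    0.         321.31230926]
 [  0.         448.3172481  242.91576322]
 [  0.           0.           1.        ]] [[ 0.0109802  -0.99993475  0.00315207]
 [-0.99406813 -0.01125677 -0.10817502]
 [ 0.10820344 -0.00194559 -0.99412687]] [0.07573697 0.47556512 1.15640137]
side [[446.51808524   0.         314.69097387]
 [  0.         446.51808524 237.71428913]
 [  0.           0.           1.        ]] [[-0.91139466 -0.41057019  0.02814064]
 [-0.16263793  0.29652642 -0.94107438]
 [ 0.37803264 -0.8622669  -0.33702688]] [0.48086694 0.15177395 0.99869187]
```

View pics/top0.png

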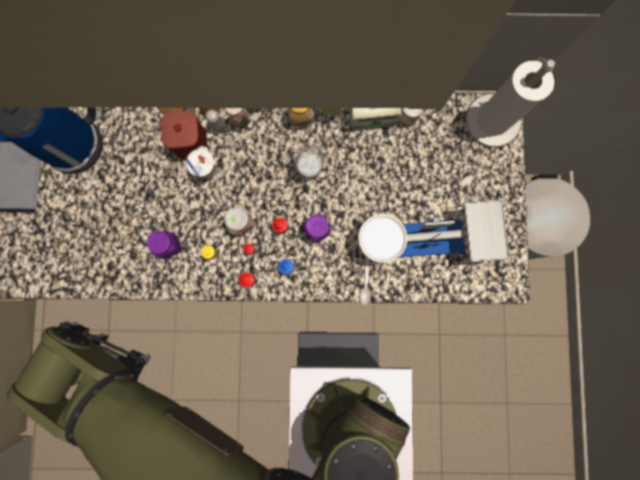

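View pics/side0.png

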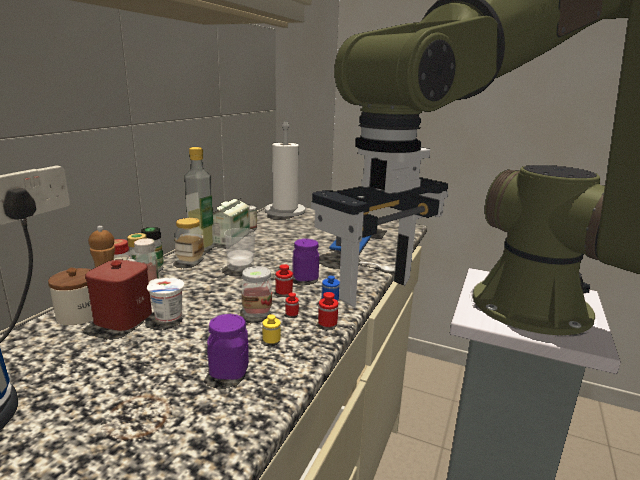

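The top view shows the glass-and-red jar at (237,220) and purple decoys at (163,244) and (317,228). Yellow is at (208,252), blue at (286,267), and three reds at (249,249), (280,225) and (247,280). The dish is at (382,238), the plate at (486,232) and the spoon at (366,285). The side view agrees: the smallest red is at (292,305), and the jar at (257,293).

```bash
cat >h.py <<'E'
import numpy as np,cv2
from station import get_obs,camera
from scipy.spatial.transform import Rotation as Ro
def cast(c,uv,z,obs=None):
    d=np.linalg.inv(c["camera_matrix"])@np.array([*uv,1.])
    if "R" in c: R=c["R"].T; o=-R@c["t"]
    else:
        T=c["T_tool_cam"]; Rt=Ro.from_euler("xyz",obs["eef_rot"]).as_matrix()
        R=Rt@T[:3,:3]; o=Rt@T[:3,3]+obs["ee_pos"]
    d=R@d; return o+d*(z-o[2])/d[2]
HSV={"red":[((0,150,90),(6,255,255)),((174,150,90),(180,255,255))],"yellow":[((22,150,90),(35,255,255))],"blue":[((105,150,60),(118,255,255))]}
def blobs(img,col,amin=25):
    h=cv2.cvtColor(np.ascontiguousarray(img),cv2.COLOR_RGB2HSV)
    m=sum(cv2.inRange(h,np.array(a),np.array(b)) for a,b in HSV[col])
    n,l,s,ce=cv2.connectedComponentsWithStats(m)
    return [(s[i].tolist(),ce[i].round(1).tolist()) for i in range(1,n) if s[i][4]>=amin]
E
python3 - <<'E'
from h import *
t=camera("top");s=camera("side")
for col in HSV:
    for st,ce in blobs(t["pixels"],col):
        print(col,"top",st,ce,cast(t,ce,.035).round(3))
    for st,ce in blobs(s["pixels"],col):
        b=(st[0]+st[2]/2,st[1]+st[3]/2); print(col,"side",st,cast(s,b,.022).round(3))
print("jar",cast(t,(237,218),.085),cast(s,(257,272),.085))
h=cv2.cvtColor(t["pixels"],cv2.COLOR_RGB2HSV)
m=cv2.inRange(h,(0,0,190),(180,60,255))[190:290,340:515]
n,l,st,ce=cv2.connectedComponentsWithStats(m)
for i in range(1,n):
    if st[i][4]>100:
        pt=ce[i]+[340,190];print("white",st[i],pt,cast(t,pt,.1))
for n_,uv,z in(("dish",(382.5,238.5),.105),("plate",(486,231.5),.1),("spoon",(366,298),0),("spoonhd",(367,262),0),("glass",(309,162),.09),("purp",(317,226),.085),("yog",(200,160),.08)): print(n_,cast(t,uv,z).round(3))
E
```

```text
red top [174, 123, 8, 9, 57] [177.3, 127.1] [0.782 0.472 0.035]
red top [170, 145, 20, 3, 26] [179.2, 146.4] [0.729 0.464 0.035]
red top [272, 218, 16, 15, 185] [279.4, 225.0] [0.52  0.192 0.035]
red top [243, 244, 11, 10, 89] [248.3, 248.7] [0.456 0.271 0.035]
red top [239, 273, 15, 14, 184] [246.0, 279.5] [0.376 0.275 0.035]
red side [115, 240, 14, 14, 126] [1.01  0.196 0.022]
red side [111, 260, 10, 6, 39] [0.939 0.283 0.022]
red side [276, 265, 17, 14, 168] [0.547 0.137 0.022]
red side [276, 279, 23, 25, 319] [0.492 0.227 0.022]
red side [319, 292, 19, 17, 238] [0.395 0.224 0.022]
red side [286, 304, 13, 12, 121] [0.444 0.296 0.022]
red side [318, 309, 20, 18, 279] [0.368 0.292 0.022]
yellow top [202, 246, 15, 13, 151] [208.3, 252.1] [0.446 0.375 0.035]
yellow side [263, 315, 18, 14, 177] [0.458 0.355 0.022]
yellow side [262, 328, 19, 16, 218] [0.435 0.399 0.022]
blue top [19, 108, 53, 31, 557] [48.2, 123.0] [0.79  0.819 0.035]
blue top [0, 133, 7, 8, 37] [2.3, 137.4] [0.748 0.939 0.035]
blue top [435, 221, 26, 10, 71] [451.0, 226.5] [ 0.521 -0.259  0.035]
blue top [406, 224, 16,
[... 592 characters left out ...]
228 -0.20386766  0.1       ]
white [ 125   11   44   62 2047] [485.87689301 230.81289692] [ 0.50141495 -0.32660282  0.1       ]
white [  19   23   77   52 2011] [385.12779712 237.82545997] [ 0.48105698 -0.07655775  0.1       ]
white [ 21  77  19  23 142] [369.31690141 279.61267606] [ 0.37753837 -0.03736628  0.1       ]
white [ 43  83  17  17 105] [390.20952381 281.43809524] [ 0.37364844 -0.0885282   0.1       ]
white [131  83  15  17 121] [476.52892562 283.48760331] [ 0.37098367 -0.29994498  0.1       ]
dish [ 0.479 -0.069  0.105]
plate [ 0.5   -0.327  0.1  ]
spoon [ 0.331 -0.039  0.   ]
spoonhd [ 0.427 -0.042  0.   ]
glass [0.674 0.115 0.09 ]
purp [0.511 0.092 0.085]
yog [0.679 0.395 0.08 ]
```

Call:
apply_moves:
  increments:
    - {"tx": -0.95, "ty": -0.4, "az": -0.95, "tz": 0.1}
    - {"tx": -0.95, "ty": -0.4, "az": -0.95, "tz": 0.1}
    - {"tx": -0.95, "ty": -0.5, "az": -0.95, "tz": 0.1}
    - {"tx": -0.95, "ty": -0.5, "az": -0.95, "tz": 0.1}
    - {"tx": -0.95, "ty": -0.6, "az": -0.95, "tz": 0.1}
    - {"tx": -0.9, "ty": -0.65, "tz": 0.1}
    - {"tx": -0.9, "ty": -0.65, "tz": 0.1}
    - {"tx": -0.9, "ty": -0.65, "tz": 0.1}
    - {"tx": -0.9, "ty": -0.65, "tz": 0.1}
    - {"tx": -0.9, "ty": -0.65, "tz": 0.1}
    - {}
  jaw: 0
  force: 15

```text
schema error: expected keys tx, ty, tz, ax, ay, az
```

```bash
python3 - <<'E'
from h import *
o=get_obs();c=camera("wrist");cv2.imwrite("pics/w1.png",c["pixels"][:,:,::-1]);print(o)
np.savez("w1.npz",**{k:v for k,v in c.items()},ee_pos=o["ee_pos"],eef_rot=o["eef_rot"])
for col in("red","yellow","blue"):
  for st,ce in blobs(c["pixels"],col,60): print(col,st,ce,cast(c,ce,.035,o).round(3))
E
```

```text
{'time_s': 0.2, 'qpos': array([ 1.09041435e+00,  3.00248913e-01,  1.52133443e+00, -1.52173326e-05,
        1.32066734e+00, -6.66035511e-02]), 'joint_vel': array([-0.00111096, -0.00147155, -0.00213332, -0.0004202 ,  0.00140849,
        0.00057803]), 'tau': array([-1.24534978e-03, -5.31497133e+01, -3.52564037e+01,  7.07317307e-02,
        2.33915396e-02, -7.22758250e-05]), 'ee_pos': array([0.22113734, 0.50356758, 0.40431252]), 'eef_rot': array([-3.14093510e+00, -2.90863926e-05,  2.72781799e+00]), 'force': array([-0.27583067,  0.03348703,  0.6820132 ]), 'moment': array([-0.01195042, -0.00454696,  0.0100697 ]), 'grip_force': 0.0, 'grip_width': 0.09395376419860907}
red [167, 425, 37, 23, 598] [184.6, 436.6] [0.378 0.269 0.035]
yellow [287, 420, 28, 21, 391] [300.6, 429.4] [0.421 0.391 0.035]
```

View pics/w1.png

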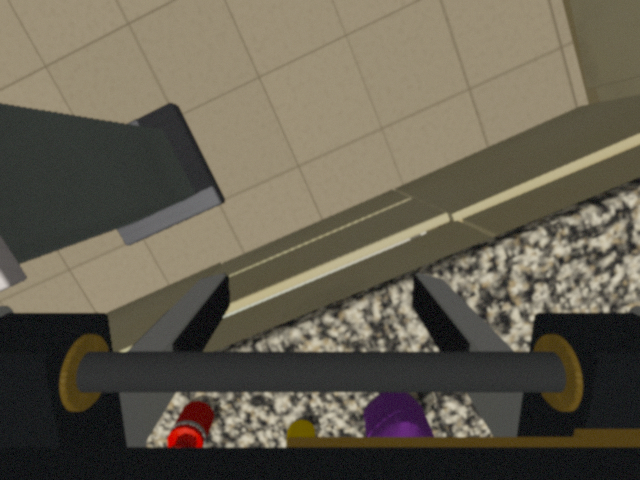

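The wrist camera is still at the start pose because the move was refused. It shows the decoy red at (185,436), yellow at (300,429) and purple at (397,420), all just peeking past the gripper. I'll rely mainly on the top and side views.

Call:
apply_moves:
  increments:
    - {"tx": -0.95, "ty": -0.4, "tz": 0.1, "ax": 0, "ay": 0, "az": -0.95}
    - {"tx": -0.95, "ty": -0.4, "tz": 0.1, "ax": 0, "ay": 0, "az": -0.95}
    - {"tx": -0.95, "ty": -0.5, "tz": 0.1, "ax": 0, "ay": 0, "az": -0.95}
    - {"tx": -0.95, "ty": -0.5, "tz": 0.1, "ax": 0, "ay": 0, "az": -0.95}
    - {"tx": -0.95, "ty": -0.6, "tz": 0.1, "ax": 0, "ay": 0, "az": -0.95}
    - {"tx": -0.9, "ty": -0.65, "tz": 0.1, "ax": 0, "ay": 0, "az": 0}
    - {"tx": -0.9, "ty": -0.65, "tz": 0.1, "ax": 0, "ay": 0, "az": 0}
    - {"tx": -0.9, "ty": -0.65, "tz": 0.1, "ax": 0, "ay": 0, "az": 0}
    - {"tx": -0.9, "ty": -0.65, "tz": 0.1, "ax": 0, "ay": 0, "az": 0}
    - {"tx": -0.9, "ty": -0.65, "tz": 0.1, "ax": 0, "ay": 0, "az": 0}
    - {"tx": 0, "ty": 0, "tz": 0, "ax": 0, "ay": 0, "az": 0}
  jaw: 0
  force: 15

```text
time_s: 1.62
ee_pos: [0.4782, 0.3007, 0.3741]
eef_rot: [-3.141, -0.001, 3.14]
force: [-0.7, 0.4, 0.1]
grip_width: 0.0941
grip_force: 0.0
```

```bash
python3 - <<'E'
from h import *
F=[]
for i in range(8):
    c=camera("wrist"); F.append(get_obs()["force"][2])
print(np.mean(F),np.std(F))
o=get_obs();c=camera("wrist");cv2.imwrite("pics/w2.png",c["pixels"][:,:,::-1]);print(o["time_s"],o["ee_pos"],o["eef_rot"],o["qpos"])
for col in("red","yellow","blue"):
  for st,ce in blobs(c["pixels"],col,60): print(col,st,ce,cast(c,ce,.035,o).round(3))
E
```

```text
0.23969275817222577 0.449348159273466
2.025 [0.47660696 0.30225548 0.3748207 ] [ 3.14147611e+00  1.91049039e-04 -3.14000763e+00] [ 5.00276654e-01  3.56875158e-01  1.51656616e+00  1.14984458e-05
  1.26792781e+00 -1.07210813e+00]
red [261, 87, 49, 52, 1924] [285.1, 112.8] [0.376 0.273 0.035]
red [273, 196, 30, 32, 726] [287.3, 212.0] [0.458 0.273 0.035]
red [194, 252, 31, 16, 199] [210.3, 258.2] [0.5   0.203 0.035]
red [172, 263, 42, 37, 796] [188.7, 277.5] [0.518 0.182 0.035]
yellow [383, 180, 44, 41, 1372] [405.2, 199.8] [0.447 0.375 0.035]
blue [141, 135, 49, 47, 1717] [165.5, 158.6] [0.413 0.171 0.035]
blue [181, 138, 21, 40, 326] [194.5, 157.0] [0.412 0.196 0.035]
```

Call:
apply_moves:
  increments:
    - {"tx": -0.9, "ty": -0.2, "tz": 0, "ax": 0, "ay": 0, "az": 0}
    - {"tx": -0.9, "ty": -0.2, "tz": 0.2, "ax": 0, "ay": 0, "az": 0}
    - {"tx": 0, "ty": 0, "tz": 0.9, "ax": 0, "ay": 0, "az": 0}
    - {"tx": 0, "ty": 0, "tz": 0.9, "ax": 0, "ay": 0, "az": 0}
    - {"tx": 0, "ty": 0, "tz": 0.9, "ax": 0, "ay": 0, "az": 0}
    - {"tx": 0, "ty": 0, "tz": 0.9, "ax": 0, "ay": 0, "az": 0}
    - {"tx": 0, "ty": 0, "tz": 0.9, "ax": 0, "ay": 0, "az": 0}
    - {"tx": 0, "ty": 0, "tz": 0, "ax": 0, "ay": 0, "az": 0}

```text
time_s: 3.08
ee_pos: [0.5306, 0.2899, 0.2321]
eef_rot: [-3.14, -0.003, -3.141]
force: [-0.6, -0.1, 0.3]
grip_width: 0.0942
grip_force: 0.0
```

Call:
apply_moves:
  increments:
    - {"tx": 0, "ty": 0, "tz": 0, "ax": 0, "ay": 0, "az": 0}
    - {"tx": 0, "ty": 0, "tz": 0, "ax": 0, "ay": 0, "az": 0}
    - {"tx": 0, "ty": 0, "tz": 0, "ax": 0, "ay": 0, "az": 0}
    - {"tx": 0, "ty": 0, "tz": 0, "ax": 0, "ay": 0, "az": 0}
    - {"tx": 0, "ty": 0, "tz": 0, "ax": 0, "ay": 0, "az": 0}
    - {"tx": 0, "ty": 0, "tz": 0, "ax": 0, "ay": 0, "az": 0}
  jaw: 1
  force: 15

```text
time_s: 3.82
ee_pos: [0.5313, 0.2901, 0.2348]
eef_rot: [3.141, 0.002, -3.141]
force: [-0.6, 2.4, 6.1]
grip_width: 0.0689
grip_force: 15.0
```

```bash
python3 - <<'E'
from h import *
c=camera("side");cv2.imwrite("pics/s2.png",cv2.resize(np.ascontiguousarray(c["pixels"][150:350,150:420,::-1]),None,fx=2.9,fy=2.9))
w=camera("wrist");cv2.imwrite("pics/w3.png",w["pixels"][:,:,::-1])
print(get_obs())
E
```

```text
{'time_s': 3.925, 'qpos': array([ 4.39250388e-01,  6.03185191e-01,  1.50526310e+00,  2.72056874e-04,
        1.03111237e+00, -1.13247626e+00]), 'joint_vel': array([-0.00052074, -0.00049142, -0.00051465, -0.00116922, -0.00055131,
        0.00129315]), 'tau': array([ -1.14995711, -60.53491831, -27.75004327,  -0.43746499,
         0.15694653,   0.06416551]), 'ee_pos': array([0.53127071, 0.29008282, 0.23480427]), 'eef_rot': array([ 3.14051866e+00,  1.74071067e-03, -3.14080283e+00]), 'force': array([-1.37801418,  1.6267436 ,  6.53927029]), 'moment': array([0.44899362, 0.12821436, 0.09490108]), 'grip_force': 14.97692191740498, 'grip_width': 0.06931272852459851}
```

View pics/s2.png

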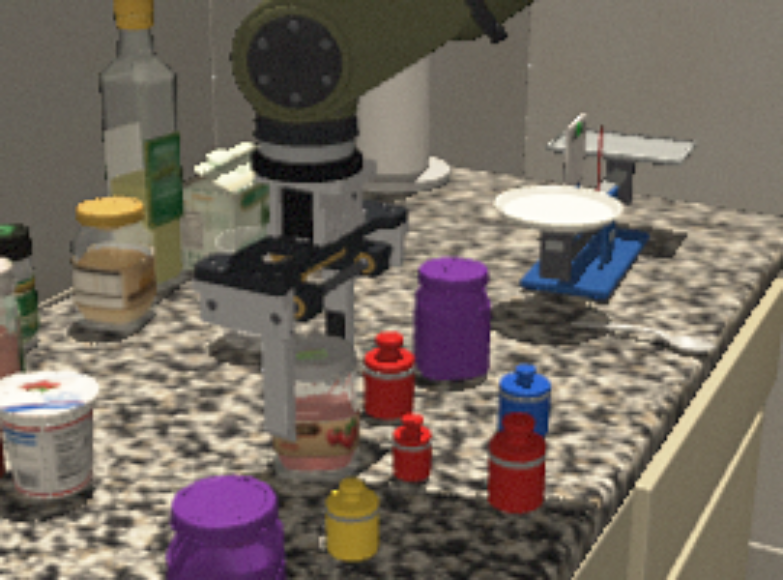

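The near finger at crop (280,380) sits a little left of the jar centre at crop (317,400). The 69 mm opening doesn't fit a 60 mm jar, so I'm checking the wrist view.

View pics/w3.png

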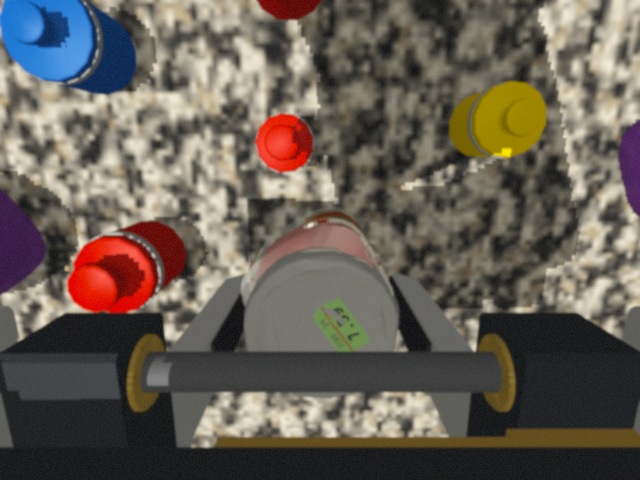

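The jar lid is at (321,312), 150 px across, between the fingers. I'll compute its position and width.

```bash
python3 - <<'E'
from h import *
o=get_obs();w=camera("wrist")
T=w["T_tool_cam"];print(T.round(3))
for z in(.089,):
  for uv in((321,312),(246,305),(398,305),(321,250)): print(uv,cast(w,uv,z,o).round(4))
# project finger pads contact points
K=w["camera_matrix"];Ti=np.linalg.inv(T)
for p in((0,.035,.18),(0,-.035,.18),(0,.035,.115),(0,.035,.199),(0,-.035,.199)):
  q=Ti[:3,:3]@np.array(p)+Ti[:3,3];q=K@q;print(p,(q[:2]/q[2]).round())
E
```

```text
[[-0.    -0.972 -0.235  0.067]
 [ 1.    -0.    -0.001  0.   ]
 [ 0.001 -0.235  0.972  0.02 ]
 [ 0.     0.     0.     1.   ]]
(321, 312) [0.5206 0.2904 0.089 ]
(246, 305) [0.5179 0.263  0.089 ]
(398, 305) [0.5178 0.3185 0.089 ]
(321, 250) [0.4971 0.2904 0.089 ]
(0, 0.035, 0.18) [396. 303.]
(0, -0.035, 0.18) [245. 303.]
(0, 0.035, 0.115) [440. 390.]
(0, 0.035, 0.199) [389. 289.]
(0, -0.035, 0.199) [253. 289.]
```

Call:
apply_moves:
  increments:
    - {"tx": 0, "ty": 0, "tz": 0, "ax": 0, "ay": 0, "az": 0}
    - {"tx": 0, "ty": 0, "tz": 0, "ax": 0, "ay": 0, "az": 0}
    - {"tx": 0.2, "ty": 0, "tz": 0, "ax": 0, "ay": 0, "az": 0}
    - {"tx": 0.2, "ty": 0, "tz": 0, "ax": 0, "ay": 0, "az": 0}
    - {"tx": 0, "ty": 0, "tz": 0, "ax": 0, "ay": 0, "az": 0}
  jaw: 0

```text
time_s: 4.6
ee_pos: [0.5186, 0.2899, 0.2337]
eef_rot: [-3.141, -0.0, -3.141]
force: [0.2, -0.8, 0.9]
grip_width: 0.0937
grip_force: 0.0
```

```bash
python3 - <<'E'
from h import *
o=get_obs();w=camera("wrist");cv2.imwrite("pics/w4.png",w["pixels"][:,:,::-1]);print(o["ee_pos"],o["force"],o["moment"],o["grip_width"])
E
```

```text
[0.51860143 0.28994281 0.23367657] [ 0.194988   -0.80539034  0.88075167] [ 0.02933484  0.02339814 -0.02011326] 0.09368197231416427
```

View pics/w4.png

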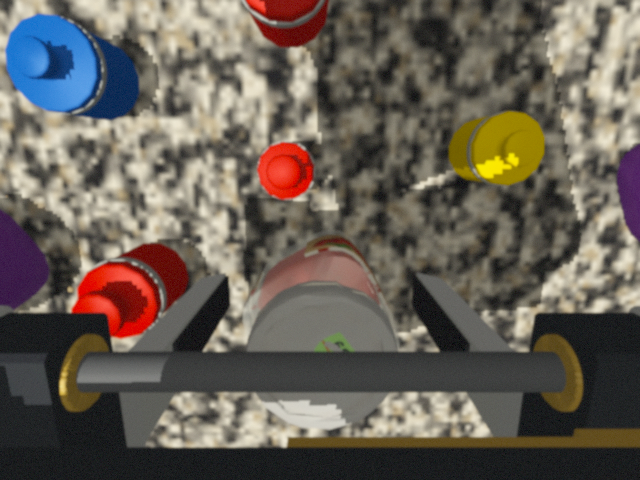

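The jar is upright. Its lid spans rows 283–430 around (322,356), which puts the centre at x≈0.525. I'll re-centre 6 mm forward, go 10 mm lower and re-grip.

Call:
apply_moves:
  increments:
    - {"tx": -0.2, "ty": 0.02, "tz": 0.15, "ax": 0, "ay": 0, "az": 0}
    - {"tx": 0, "ty": 0, "tz": 0.15, "ax": 0, "ay": 0, "az": 0}
    - {"tx": 0, "ty": 0, "tz": 0, "ax": 0, "ay": 0, "az": 0}

```text
time_s: 5.03
ee_pos: [0.5251, 0.2904, 0.2239]
eef_rot: [-3.141, -0.001, -3.141]
force: [-0.1, 0.9, 0.3]
grip_width: 0.0937
grip_force: 0.0
```

Call:
apply_moves:
  increments:
    - {"tx": 0, "ty": 0, "tz": 0, "ax": 0, "ay": 0, "az": 0}
    - {"tx": 0, "ty": 0, "tz": 0, "ax": 0, "ay": 0, "az": 0}
    - {"tx": 0, "ty": 0, "tz": 0, "ax": 0, "ay": 0, "az": 0}
    - {"tx": 0, "ty": 0, "tz": 0, "ax": 0, "ay": 0, "az": 0}
    - {"tx": 0, "ty": 0, "tz": 0, "ax": 0, "ay": 0, "az": 0}
    - {"tx": 0, "ty": 0, "tz": 0, "ax": 0, "ay": 0, "az": 0}
  jaw: 1
  force: 15

```text
time_s: 5.78
ee_pos: [0.5251, 0.2905, 0.2248]
eef_rot: [3.142, 0.0, -3.141]
force: [-1.0, -0.2, 2.8]
grip_width: 0.0693
grip_force: 15.0
```

Call:
apply_moves:
  increments:
    - {"tx": 0, "ty": 0, "tz": -0.3, "ax": 0, "ay": 0, "az": 0}
    - {"tx": 0, "ty": 0, "tz": -0.6, "ax": 0, "ay": 0, "az": 0}
    - {"tx": 0, "ty": 0, "tz": -0.9, "ax": 0, "ay": 0, "az": 0}
    - {"tx": 0, "ty": 0, "tz": -0.9, "ax": 0, "ay": 0, "az": 0}
    - {"tx": 0, "ty": 0, "tz": -0.9, "ax": 0, "ay": 0, "az": 0}
    - {"tx": 0, "ty": 0, "tz": -0.9, "ax": 0, "ay": 0, "az": 0}
    - {"tx": 0, "ty": 0, "tz": -0.8, "ax": 0, "ay": 0, "az": 0}
    - {"tx": 0, "ty": 0, "tz": 0, "ax": 0, "ay": 0, "az": 0}
    - {"tx": 0, "ty": 0, "tz": 0, "ax": 0, "ay": 0, "az": 0}

```text
time_s: 6.9
ee_pos: [0.5249, 0.2904, 0.383]
eef_rot: [-3.141, -0.001, -3.141]
force: [-0.4, 1.1, -1.9]
grip_width: 0.069
grip_force: 15.0
```

```bash
python3 - <<'E'
from h import *
F=[]
for i in range(12):
    c=camera("side"); F.append(get_obs()["force"][2])
print(np.mean(F),np.std(F)); o=get_obs();print(o["ee_pos"],o["grip_width"],o["grip_force"],o["moment"])
w=camera("wrist");a=cv2.resize(np.ascontiguousarray(c["pixels"][100:340,150:450]),(400,320));b=cv2.resize(w["pixels"],(400,320))
cv2.imwrite("pics/m5.png",np.hstack([a,b])[:,:,::-1])
E
```

```text
-1.5835008160857393 0.44130752876171164
[0.52508179 0.29045145 0.38363851] 0.0688461900077678 14.96747383462207 [0.0521057  0.02434059 0.01408746]
```

View pics/m5.png

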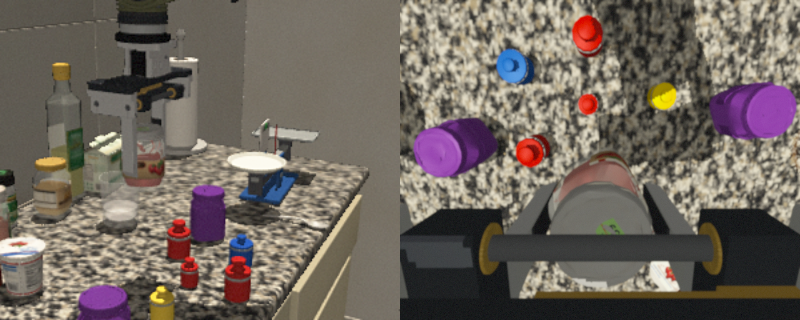

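The jar hangs upright in the grip (left half, (145,160)). The measured weight is about 190 g. Next I carry it to the dish.

Call:
apply_moves:
  increments:
    - {"tx": 0.1, "ty": -0.5, "tz": 0, "ax": 0, "ay": 0, "az": 0}
    - {"tx": 0.14, "ty": -1, "tz": 0, "ax": 0, "ay": 0, "az": 0}
    - {"tx": 0.14, "ty": -1, "tz": 0, "ax": 0, "ay": 0, "az": 0}
    - {"tx": 0.14, "ty": -1, "tz": 0, "ax": 0, "ay": 0, "az": 0}
    - {"tx": 0.14, "ty": -1, "tz": 0, "ax": 0, "ay": 0, "az": 0}
    - {"tx": 0.14, "ty": -1, "tz": 0, "ax": 0, "ay": 0, "az": 0}
    - {"tx": 0.14, "ty": -1, "tz": 0, "ax": 0, "ay": 0, "az": 0}
    - {"tx": 0.14, "ty": -1, "tz": 0, "ax": 0, "ay": 0, "az": 0}
    - {"tx": 0.14, "ty": -1, "tz": 0, "ax": 0, "ay": 0, "az": 0}
    - {"tx": 0.14, "ty": -1, "tz": 0, "ax": 0, "ay": 0, "az": 0}
    - {"tx": 0.1, "ty": -1, "tz": 0, "ax": 0, "ay": 0, "az": 0}
    - {"tx": 0.07, "ty": -1, "tz": 0, "ax": 0, "ay": 0, "az": 0}

```text
time_s: 9.05
ee_pos: [0.4786, -0.056, 0.3838]
eef_rot: [-3.141, 0.0, -3.141]
force: [0.4, 0.4, -1.4]
grip_width: 0.0691
grip_force: 15.0
```

Call:
apply_moves:
  increments:
    - {"tx": 0, "ty": -0.4, "tz": 0.3, "ax": 0, "ay": 0, "az": 0}
    - {"tx": 0, "ty": 0, "tz": 0.5, "ax": 0, "ay": 0, "az": 0}
    - {"tx": 0, "ty": 0, "tz": 0.4, "ax": 0, "ay": 0, "az": 0}
    - {"tx": 0, "ty": 0, "tz": 0, "ax": 0, "ay": 0, "az": 0}
    - {"tx": 0, "ty": 0, "tz": 0, "ax": 0, "ay": 0, "az": 0}

```text
time_s: 9.68
ee_pos: [0.4796, -0.0661, 0.3478]
eef_rot: [-3.142, 0.0, -3.14]
force: [-0.1, 0.1, -2.2]
grip_width: 0.0694
grip_force: 15.0
```

```bash
python3 - <<'E'
from h import *
o=get_obs();print(o["time_s"],o["ee_pos"],o["force"])
t=camera("top");w=camera("wrist")
b=cv2.resize(w["pixels"],(400,300));a=cv2.resize(np.ascontiguousarray(t["pixels"][180:300,340:520]),(450,300))
cv2.imwrite("pics/m6.png",np.hstack([a,b])[:,:,::-1])
E
```

```text
9.675 [ 0.47957393 -0.06611828  0.34782333] [-0.06431846  0.06104601 -2.18016934]
```

View pics/m6.png

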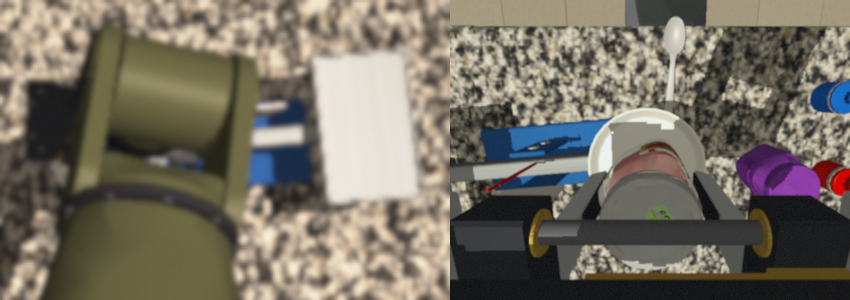

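Wrist half of the composite: the jar at (650,215) is centred over the dish at (648,150), allowing for perspective. I'll lower it slowly until the dish nearly reaches its stop.

Call:
apply_moves:
  increments:
    - {"tx": 0, "ty": -0.05, "tz": 0.3, "ax": 0, "ay": 0, "az": 0}
    - {"tx": 0, "ty": -0.05, "tz": 0.3, "ax": 0, "ay": 0, "az": 0}
    - {"tx": 0, "ty": 0, "tz": 0.15, "ax": 0, "ay": 0, "az": 0}
    - {"tx": 0, "ty": 0, "tz": 0.12, "ax": 0, "ay": 0, "az": 0}
    - {"tx": 0, "ty": 0, "tz": 0.12, "ax": 0, "ay": 0, "az": 0}
    - {"tx": 0, "ty": 0, "tz": 0.12, "ax": 0, "ay": 0, "az": 0}
    - {"tx": 0, "ty": 0, "tz": 0.12, "ax": 0, "ay": 0, "az": 0}
    - {"tx": 0, "ty": 0, "tz": 0.1, "ax": 0, "ay": 0, "az": 0}
    - {"tx": 0, "ty": 0, "tz": 0.1, "ax": 0, "ay": 0, "az": 0}
    - {"tx": 0, "ty": 0, "tz": 0, "ax": 0, "ay": 0, "az": 0}
    - {"tx": 0, "ty": 0, "tz": 0, "ax": 0, "ay": 0, "az": 0}

```text
time_s: 11.15
ee_pos: [0.4794, -0.0696, 0.3048]
eef_rot: [3.142, -0.0, -3.141]
force: [-0.2, 0.2, -0.8]
grip_width: 0.0688
grip_force: 15.0
```

Call:
apply_moves:
  increments:
    - {"tx": 0, "ty": 0, "tz": 0.08, "ax": 0, "ay": 0, "az": 0}
    - {"tx": 0, "ty": 0, "tz": 0, "ax": 0, "ay": 0, "az": 0}

```text
time_s: 11.4
ee_pos: [0.4794, -0.0696, 0.3022]
eef_rot: [-3.142, -0.0, -3.141]
force: [-0.7, -0.3, -0.2]
grip_width: 0.0688
grip_force: 15.0
```

Call:
apply_moves:
  increments:
    - {"tx": 0, "ty": 0, "tz": 0, "ax": 0, "ay": 0, "az": 0}
    - {"tx": 0, "ty": 0, "tz": 0, "ax": 0, "ay": 0, "az": 0}
    - {"tx": 0, "ty": 0, "tz": 0, "ax": 0, "ay": 0, "az": 0}
    - {"tx": 0, "ty": 0, "tz": 0, "ax": 0, "ay": 0, "az": 0}
    - {"tx": 0, "ty": 0, "tz": -0.5, "ax": 0, "ay": 0, "az": 0}
    - {"tx": 0, "ty": 0, "tz": -0.9, "ax": 0, "ay": 0, "az": 0}
    - {"tx": 0, "ty": 0, "tz": -1, "ax": 0, "ay": 0, "az": 0}
    - {"tx": 0, "ty": 0, "tz": -1, "ax": 0, "ay": 0, "az": 0}
    - {"tx": 0, "ty": 0, "tz": -0.5, "ax": 0, "ay": 0, "az": 0}
    - {"tx": 0, "ty": 0, "tz": 0, "ax": 0, "ay": 0, "az": 0}
  jaw: 0

```text
time_s: 12.65
ee_pos: [0.4794, -0.0696, 0.4201]
eef_rot: [-3.141, 0.002, -3.141]
force: [-0.6, 0.5, -0.8]
grip_width: 0.0942
grip_force: 0.0
```

Call:
apply_moves:
  increments:
    - {"tx": 0.22, "ty": 1, "tz": 0, "ax": 0, "ay": 0, "az": 0}
    - {"tx": 0.3, "ty": 1, "tz": 0, "ax": 0, "ay": 0, "az": 0}
    - {"tx": 0.3, "ty": 1, "tz": 0, "ax": 0, "ay": 0, "az": 0}
    - {"tx": 0.3, "ty": 1, "tz": 0, "ax": 0, "ay": 0, "az": 0}
    - {"tx": 0.3, "ty": 1, "tz": 0.5, "ax": 0, "ay": 0, "az": 0}
    - {"tx": 0.3, "ty": 1, "tz": 0.7, "ax": 0, "ay": 0, "az": 0}
    - {"tx": 0.3, "ty": 1, "tz": 0.7, "ax": 0, "ay": 0, "az": 0}
    - {"tx": 0.2, "ty": 1, "tz": 0.7, "ax": 0, "ay": 0, "az": 0}
    - {"tx": 0, "ty": 0.13, "tz": 0.6, "ax": 0, "ay": 0, "az": 0}
    - {"tx": 0, "ty": 0, "tz": 0, "ax": 0, "ay": 0, "az": 0}
    - {"tx": 0, "ty": 0, "tz": 0, "ax": 0, "ay": 0, "az": 0}

```text
time_s: 14.02
ee_pos: [0.4128, 0.174, 0.3235]
eef_rot: [-3.141, -0.0, -3.141]
force: [-0.5, 0.4, 0.2]
grip_width: 0.0938
grip_force: 0.0
```

```bash
python3 - <<'E'
from h import *
o=get_obs();t=camera("top");s=camera("side");w=camera("wrist")
print(o["ee_pos"],o["time_s"])
for st,ce in blobs(w["pixels"],"blue",60): print(st,ce,cast(w,ce,.03,o).round(4))
for st,ce in blobs(w["pixels"],"red",60): print("red",st,ce,cast(w,ce,.035,o).round(4))
a=cv2.resize(np.ascontiguousarray(t["pixels"][180:300,340:520]),(400,267));b=cv2.resize(np.ascontiguousarray(s["pixels"][170:270,300:450]),(400,267))
cv2.imwrite("pics/m7.png",np.vstack([np.hstack([a,b]),cv2.resize(w["pixels"][:330],(800,333))])[:,:,::-1])
E
```

```text
[0.41276319 0.17400949 0.3235374 ] 14.025
[300, 215, 40, 12, 150] [320.4, 219.3] [0.3927 0.1737 0.03  ]
[294, 223, 52, 50, 2012] [318.9, 247.2] [0.4143 0.1726 0.03  ]
red [435, 173, 56, 55, 2407] [462.2, 200.2] [0.3778 0.2768 0.035 ]
red [318, 336, 37, 15, 288] [334.9, 343.9] [0.4928 0.1853 0.035 ]
red [321, 391, 41, 20, 515] [341.4, 398.2] [0.5425 0.1912 0.035 ]
```

View pics/m7.png

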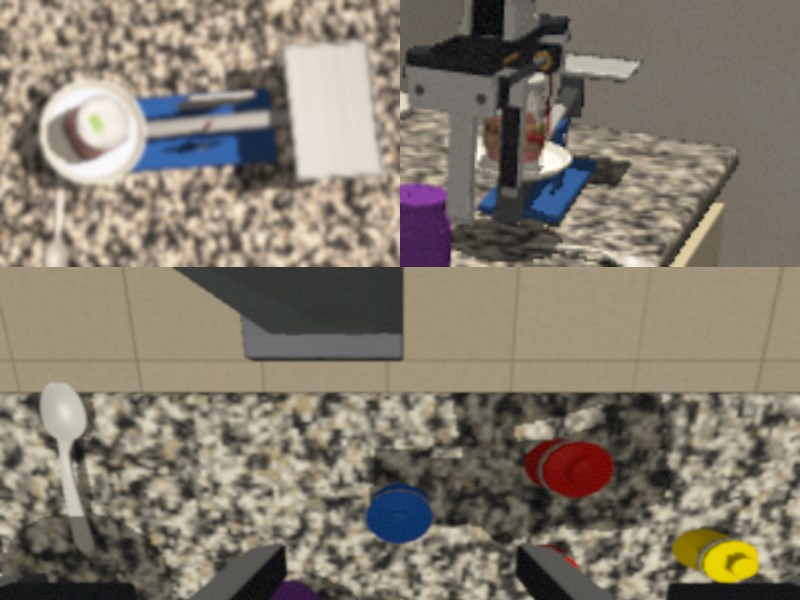

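Top crop: the jar stands upright in the dish at (95,130), with the pan down. Blue is directly below the gripper. I descend, grip and lift.

Call:
apply_moves:
  increments:
    - {"tx": 0, "ty": -0.03, "tz": 0.8, "ax": 0, "ay": 0, "az": 0}
    - {"tx": 0, "ty": 0, "tz": 0.9, "ax": 0, "ay": 0, "az": 0}
    - {"tx": 0, "ty": 0, "tz": 0.9, "ax": 0, "ay": 0, "az": 0}
    - {"tx": 0, "ty": 0, "tz": 0.8, "ax": 0, "ay": 0, "az": 0}
    - {"tx": 0, "ty": 0, "tz": 0.5, "ax": 0, "ay": 0, "az": 0}
    - {"tx": 0, "ty": 0, "tz": 0, "ax": 0, "ay": 0, "az": 0}

```text
time_s: 14.92
ee_pos: [0.4127, 0.1733, 0.206]
eef_rot: [-3.141, -0.001, -3.141]
force: [-0.5, 0.8, 0.9]
grip_width: 0.0939
grip_force: 0.0
```

Call:
apply_moves:
  increments:
    - {"tx": 0, "ty": 0, "tz": 0, "ax": 0, "ay": 0, "az": 0}
    - {"tx": 0, "ty": 0, "tz": 0, "ax": 0, "ay": 0, "az": 0}
    - {"tx": 0, "ty": 0, "tz": 0, "ax": 0, "ay": 0, "az": 0}
    - {"tx": 0, "ty": 0, "tz": 0, "ax": 0, "ay": 0, "az": 0}
    - {"tx": 0, "ty": 0, "tz": 0, "ax": 0, "ay": 0, "az": 0}
    - {"tx": 0, "ty": 0, "tz": 0, "ax": 0, "ay": 0, "az": 0}
    - {"tx": 0, "ty": 0, "tz": 0, "ax": 0, "ay": 0, "az": 0}
  jaw: 1
  force: 15

```text
time_s: 15.8
ee_pos: [0.4127, 0.1734, 0.2064]
eef_rot: [-3.142, 0.0, -3.141]
force: [-1.0, -1.0, 0.5]
grip_width: 0.0395
grip_force: 15.0
```

Call:
apply_moves:
  increments:
    - {"tx": 0, "ty": 0, "tz": -0.5, "ax": 0, "ay": 0, "az": 0}
    - {"tx": 0, "ty": 0, "tz": -1, "ax": 0, "ay": 0, "az": 0}
    - {"tx": 0, "ty": 0, "tz": -1, "ax": 0, "ay": 0, "az": 0}
    - {"tx": 0, "ty": 0, "tz": -1, "ax": 0, "ay": 0, "az": 0}
    - {"tx": 0, "ty": -0.6, "tz": -1, "ax": 0, "ay": 0, "az": 0}
    - {"tx": -0.1, "ty": -1, "tz": -1, "ax": 0, "ay": 0, "az": 0}
    - {"tx": -0.2, "ty": -1, "tz": -0.8, "ax": 0, "ay": 0, "az": 0}
    - {"tx": -0.2, "ty": -1, "tz": -0.5, "ax": 0, "ay": 0, "az": 0}
    - {"tx": -0.2, "ty": -1, "tz": 0, "ax": 0, "ay": 0, "az": 0}
    - {"tx": -0.2, "ty": -1, "tz": 0, "ax": 0, "ay": 0, "az": 0}
    - {"tx": -0.2, "ty": -1, "tz": 0, "ax": 0, "ay": 0, "az": 0}
    - {"tx": -0.2, "ty": -1, "tz": 0, "ax": 0, "ay": 0, "az": 0}

```text
time_s: 17.3
ee_pos: [0.4515, -0.0555, 0.4112]
eef_rot: [-3.142, 0.0, -3.141]
force: [0.8, 0.9, -2.3]
grip_width: 0.039
grip_force: 15.0
```

Call:
apply_moves:
  increments:
    - {"tx": -0.2, "ty": -1, "tz": 0, "ax": 0, "ay": 0, "az": 0}
    - {"tx": -0.2, "ty": -1, "tz": 0, "ax": 0, "ay": 0, "az": 0}
    - {"tx": -0.2, "ty": -1, "tz": 0, "ax": 0, "ay": 0, "az": 0}
    - {"tx": -0.2, "ty": -1, "tz": 0, "ax": 0, "ay": 0, "az": 0}
    - {"tx": -0.2, "ty": -1, "tz": 0, "ax": 0, "ay": 0, "az": 0}
    - {"tx": -0.2, "ty": -1, "tz": 0, "ax": 0, "ay": 0, "az": 0}
    - {"tx": -0.2, "ty": -1, "tz": 0, "ax": 0, "ay": 0, "az": 0}
    - {"tx": -0.2, "ty": -1, "tz": 0, "ax": 0, "ay": 0, "az": 0}
    - {"tx": -0.2, "ty": -1, "tz": 0, "ax": 0, "ay": 0, "az": 0}
    - {"tx": 0, "ty": 0, "tz": 0, "ax": 0, "ay": 0, "az": 0}
    - {"tx": 0, "ty": 0, "tz": 0, "ax": 0, "ay": 0, "az": 0}

```text
time_s: 18.68
ee_pos: [0.5058, -0.3241, 0.4108]
eef_rot: [3.141, -0.0, -3.141]
force: [0.1, -0.2, -1.2]
grip_width: 0.0391
grip_force: 15.0
```

```bash
python3 - <<'E'
from h import *
F=[]
for i in range(10):
    c=camera("wrist"); F.append(get_obs()["force"][2])
o=get_obs();print(np.mean(F),o["ee_pos"],o["time_s"],o["grip_width"])
E
```

```text
-2.036683606422477 [ 0.50603778 -0.32442069  0.4103908 ] 19.175 0.03928309954266034
```

Call:
apply_moves:
  increments:
    - {"tx": 0.1, "ty": -0.1, "tz": 0.7, "ax": 0, "ay": 0, "az": 0}
    - {"tx": 0, "ty": 0, "tz": 0.8, "ax": 0, "ay": 0, "az": 0}
    - {"tx": 0, "ty": 0, "tz": 0.7, "ax": 0, "ay": 0, "az": 0}
    - {"tx": 0, "ty": 0, "tz": 0.4, "ax": 0, "ay": 0, "az": 0}
    - {"tx": 0, "ty": 0, "tz": 0.2, "ax": 0, "ay": 0, "az": 0}
    - {"tx": 0, "ty": 0, "tz": 0.2, "ax": 0, "ay": 0, "az": 0}
    - {"tx": 0, "ty": 0, "tz": 0.2, "ax": 0, "ay": 0, "az": 0}
    - {"tx": 0, "ty": 0, "tz": 0.2, "ax": 0, "ay": 0, "az": 0}
    - {"tx": 0, "ty": 0, "tz": 0.1, "ax": 0, "ay": 0, "az": 0}
    - {"tx": 0, "ty": 0, "tz": 0, "ax": 0, "ay": 0, "az": 0}
    - {"tx": 0, "ty": 0, "tz": 0, "ax": 0, "ay": 0, "az": 0}

```text
time_s: 20.55
ee_pos: [0.503, -0.3276, 0.3055]
eef_rot: [-3.142, -0.0, -3.141]
force: [-0.8, 1.1, -0.9]
grip_width: 0.0393
grip_force: 15.0
```

Call:
apply_moves:
  increments:
    - {"tx": 0, "ty": 0, "tz": 0, "ax": 0, "ay": 0, "az": 0}
    - {"tx": 0, "ty": 0, "tz": 0, "ax": 0, "ay": 0, "az": 0}
    - {"tx": 0, "ty": 0, "tz": 0, "ax": 0, "ay": 0, "az": 0}
    - {"tx": 0, "ty": 0, "tz": 0, "ax": 0, "ay": 0, "az": 0}
  jaw: 0.1

```text
time_s: 21.05
ee_pos: [0.503, -0.3276, 0.3054]
eef_rot: [-3.142, 0.0, -3.141]
force: [0.2, 0.3, 0.5]
grip_width: 0.076
grip_force: 0.0
```

Call:
apply_moves:
  increments:
    - {"tx": 0, "ty": 0, "tz": -0.5, "ax": 0, "ay": 0, "az": 0}
    - {"tx": 0, "ty": 0, "tz": -1, "ax": 0, "ay": 0, "az": 0}
    - {"tx": 0, "ty": 0, "tz": -1, "ax": 0, "ay": 0, "az": 0}
    - {"tx": 0.3, "ty": 0.8, "tz": -1, "ax": 0, "ay": 0, "az": 0}
    - {"tx": 0.3, "ty": 1, "tz": -0.5, "ax": 0, "ay": 0, "az": 0}
    - {"tx": 0.3, "ty": 1, "tz": 0, "ax": 0, "ay": 0, "az": 0}
    - {"tx": 0.3, "ty": 1, "tz": 0, "ax": 0, "ay": 0, "az": 0}
    - {"tx": 0.3, "ty": 1, "tz": 0, "ax": 0, "ay": 0, "az": 0}
    - {"tx": 0.3, "ty": 1, "tz": 0, "ax": 0, "ay": 0, "az": 0}
    - {"tx": 0.3, "ty": 1, "tz": 0, "ax": 0, "ay": 0, "az": 0}
    - {"tx": 0.3, "ty": 1, "tz": 0, "ax": 0, "ay": 0, "az": 0}

```text
time_s: 22.42
ee_pos: [0.4303, -0.0926, 0.4265]
eef_rot: [-3.141, 0.001, -3.141]
force: [0.1, 0.4, 0.3]
grip_width: 0.0845
grip_force: 0.0
```

```bash
python3 - <<'E'
from h import *
print(get_obs()["ee_pos"])
for i in range(3): s=camera("side")
t=camera("top");o=get_obs();w=camera("wrist")
print(get_obs()["time_s"])
a=cv2.resize(np.ascontiguousarray(t["pixels"][190:290,340:520]),(400,222));b=cv2.resize(np.ascontiguousarray(s["pixels"][170:270,320:450]),(400,308));w=cv2.resize(w["pixels"],(400,300))
L=np.vstack([a,np.zeros((378,400,3),np.uint8)]);R=np.vstack([b,np.zeros((292,400,3),np.uint8)])
L[222:522]=w
cv2.imwrite("pics/m8.png",np.hstack([L,R])[:,:,::-1])
E
```

```text
[ 0.43029075 -0.09263077  0.42645865]
22.675
```

View pics/m8.png

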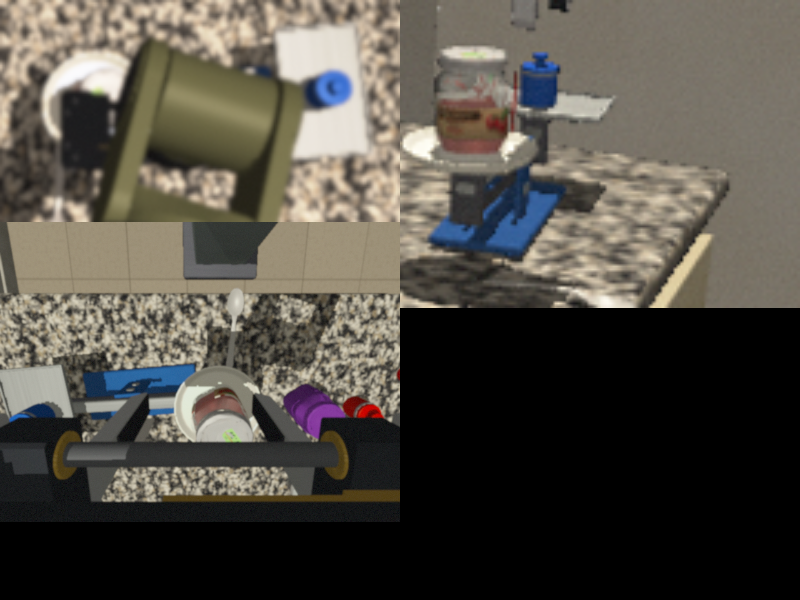

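Side crop: the jar stands upright in the dish at (470,100). Blue stands on the plate at (538,80). The plate tip at (614,97) maps to row 201.5, against 200.7 level and 194 at the stop, so the beam is near level. I'll move clear, then confirm with numbers.

Call:
apply_moves:
  increments:
    - {"tx": 0.2, "ty": 1, "tz": 0, "ax": 0, "ay": 0, "az": 0}
    - {"tx": 0.2, "ty": 1, "tz": 0, "ax": 0, "ay": 0, "az": 0}
    - {"tx": 0.2, "ty": 1, "tz": 0, "ax": 0, "ay": 0, "az": 0}
    - {"tx": 0, "ty": 1, "tz": 0, "ax": 0, "ay": 0, "az": 0}
    - {"tx": 0, "ty": 1, "tz": 0, "ax": 0, "ay": 0, "az": 0}
    - {"tx": 0, "ty": 1, "tz": 0, "ax": 0, "ay": 0, "az": 0}
    - {"tx": 0, "ty": 1, "tz": 0, "ax": 0, "ay": 0, "az": 0}
    - {"tx": 0, "ty": 0, "tz": 0, "ax": 0, "ay": 0, "az": 0}
    - {"tx": 0, "ty": 0, "tz": 0, "ax": 0, "ay": 0, "az": 0}
    - {"tx": 0, "ty": 0, "tz": 0, "ax": 0, "ay": 0, "az": 0}

```text
time_s: 23.92
ee_pos: [0.4129, 0.1156, 0.4254]
eef_rot: [-3.142, 0.0, 3.141]
force: [0.3, -0.6, 0.3]
grip_width: 0.0846
grip_force: 0.0
```

```bash
python3 - <<'E'
from h import *
t0=cv2.imread("pics/top0.png")[:,:,::-1]
s0=cv2.resize(cv2.imread("pics/s2.png")[:,:,::-1],(270,200),interpolation=cv2.INTER_AREA)
for k in range(2):
  t=camera("top");s=camera("side")["pixels"][150:350,150:420]
  # plate's visible right part in side view (crop coords): row profile of brightness, columns 228-238
  def edge(im,cols):
    r=[]
    for c in cols:
      g=im[40:65,c].astype(float).mean(1); d=np.abs(np.diff(g)); i=d.argmax(); j=slice(max(i-2,0),i+3)
      r.append(40.5+(np.arange(len(d))[j]*d[j]).sum()/d[j].sum())
    return np.round(r,1)
  print(edge(s0,range(226,238,2)),edge(s,range(226,238,2)))
  # phase correlation of the plate patch
  f=lambda im:cv2.cvtColor(np.ascontiguousarray(im),cv2.COLOR_RGB2GRAY)
  T=f(s0)[46:58,220:242]; m=cv2.matchTemplate(cv2.resize(f(s)[36:70,212:250],None,fx=8,fy=8,interpolation=3),cv2.resize(T,None,fx=8,fy=8,interpolation=3),5)
  _,v,_,p=cv2.minMaxLoc(m);print("side shift",p[0]/8-8,p[1]/8-10,v)
h=cv2.cvtColor(t["pixels"],cv2.COLOR_RGB2HSV);
for im in(t0,t["pixels"]):
  h=cv2.cvtColor(np.ascontiguousarray(im),cv2.COLOR_RGB2HSV);m=cv2.inRange(h,(0,0,170),(180,60,255))[195:270,460:512]
  ys,xs=np.where(cv2.morphologyEx(m,cv2.MORPH_OPEN,np.ones((5,5))));print("plate px",xs.min(),xs.max(),ys.min(),ys.max())
for col in("blue","red","yellow"):
  print(col,[(ce,cast(t,ce,.13 if ce[0]>460 else .035).round(3).tolist()) for st,ce in blobs(t["pixels"],col)])
print(get_obs()["time_s"],get_obs()["ee_pos"])
E
```

```text
[47.6 47.6 54.9 48.4 48.7 48.8] [58.3 50.4 50.5 51.5 51.4 51.5]
side shift 1.0 3.0 0.921802818775177
[47.6 47.6 54.9 48.4 48.7 48.8] [50.5 50.4 50.4 51.4 51.3 51.6]
side shift 1.0 3.0 0.9233209490776062
plate px 0 51 0 65
plate px 0 51 0 67
blue [([55.9, 126.9], [0.779, 0.797, 0.035]), ([2.6, 137.4], [0.748, 0.938, 0.035]), ([451.2, 226.5], [0.521, -0.26, 0.035]), ([487.6, 229.8], [0.5, -0.32, 0.13]), ([413.4, 227.6], [0.517, -0.16, 0.035]), ([434.7, 247.1], [0.466, -0.216, 0.035])]
red [([196.7, 130.5], [0.774, 0.419, 0.035]), ([177.3, 127.0], [0.783, 0.472, 0.035]), ([181.5, 146.3], [0.729, 0.458, 0.035]), ([279.3, 224.3], [0.522, 0.192, 0.035]), ([248.3, 248.7], [0.456, 0.271, 0.035]), ([246.0, 279.4], [0.376, 0.275, 0.035])]
yellow [([208.3, 252.0], [0.447, 0.376, 0.035])]
24.125 [0.41275862 0.11597008 0.42540932]
```

```bash
python3 - <<'E'
from h import *
f=lambda im:cv2.cvtColor(np.ascontiguousarray(im),cv2.COLOR_RGB2GRAY)
c=camera("side");s=c["pixels"]
lev=np.zeros_like(s);lev[150:350,150:420]=cv2.resize(cv2.imread("pics/s2.png")[:,:,::-1],(270,200),interpolation=cv2.INTER_AREA)
m7=cv2.imread("pics/m7.png")[:267,400:,::-1];stop=np.zeros_like(s);stop[170:270,300:450]=cv2.resize(m7,(150,100),interpolation=cv2.INTER_AREA)
P=lambda X:(lambda q:(q[:2]/q[2]).round(2))(c["camera_matrix"]@(c["R"]@np.array(X)+c["t"]))
for z in(.077,.098,.119): print("plate corner proj",P((.43,-.375,z)),P((.42,-.32,z)))
u=lambda im:cv2.resize(im,None,fx=8,fy=8,interpolation=3)
T=f(s)[192:212,372:394]
for n,im in(("level",lev),("stop",stop),("self",s)):
  m=cv2.matchTemplate(u(f(im)[176:226,366:400]),u(T),5);_,v,_,p=cv2.minMaxLoc(m);print(n,p[0]/8-6,p[1]/8-16,round(v,3))
# pointer: red in the dial area, green field
for n,im in(("level",lev),("stop",stop),("now",s)):
  h=cv2.cvtColor(im,cv2.COLOR_RGB2HSV)[180:235,335:375]
  r=cv2.inRange(h,(0,110,50),(8,255,255))|cv2.inRange(h,(172,110,50),(180,255,255))
  ys,xs=np.where(r>0);print(n,"red",[(y+180,round(xs[ys==y].mean()+335,1)) for y in np.unique(ys)])
  g=cv2.inRange(h,(40,60,40),(85,255,255));ys,xs=np.where(g>0);print("green",(xs.mean()+335,ys.mean()+180,len(xs)) if len(xs) else None)
E
```

```text
plate corner proj [389.72 206.55] [388.18 211.1 ]
plate corner proj [390.27 200.31] [388.74 204.67]
plate corner proj [390.82 194.02] [389.3  198.16]
level 0.0 -3.0 0.964
stop 1.0 -9.0 0.932
self 0.0 0.0 1.0
level red [(np.int64(195), np.float64(357.0)), (np.int64(203), np.float64(356.0)), (np.int64(206), np.float64(356.0)), (np.int64(207), np.float64(356.0)), (np.int64(208), np.float64(356.0)), (np.int64(209), np.float64(356.0))]
green (np.float64(349.0833333333333), np.float64(194.08333333333334), 12)
stop red [(np.int64(208), np.float64(355.0)), (np.int64(210), np.float64(355.0)), (np.int64(211), np.float64(355.0)), (np.int64(212), np.float64(355.0)), (np.int64(213), np.float64(355.0)), (np.int64(214), np.float64(351.5)), (np.int64(215), np.float64(355.0)), (np.int64(216), np.float64(355.0)), (np.int64(217), np.float64(355.0)), (np.int64(218), np.float64(355.0)), (np.int64(219), np.float64(347.5)), (np.int64(220), np.float64(350.0)), (np.int64(221), np.float64(350.0)), (np.int64(222), np.float64(350.5)), (np.int64(223), np.float64(352.0)), (np.int64(228), np.float64(348.0))]
green
[... 156 characters left out ...]
), (np.int64(198), np.float64(357.0)), (np.int64(200), np.float64(357.0)), (np.int64(201), np.float64(357.0)), (np.int64(202), np.float64(353.0)), (np.int64(203), np.float64(343.5)), (np.int64(204), np.float64(342.5)), (np.int64(205), np.float64(356.0)), (np.int64(206), np.float64(356.0)), (np.int64(207), np.float64(356.0)), (np.int64(208), np.float64(351.6)), (np.int64(209), np.float64(351.6)), (np.int64(210), np.float64(351.6)), (np.int64(211), np.float64(351.8)), (np.int64(212), np.float64(349.8)), (np.int64(215), np.float64(343.8)), (np.int64(216), np.float64(347.9)), (np.int64(217), np.float64(342.9)), (np.int64(218), np.float64(345.1))]
green (np.float64(345.75), np.float64(191.75), 4)
```

The plate sits about 3 px (10 mm) low, roughly −0.075 rad, so the jar is about 163 g. That is too marginal, so I'll swap the 200 g for 100 + 50.

Call:
apply_moves:
  increments:
    - {"tx": -0.2, "ty": -0.8, "tz": 0, "ax": 0, "ay": 0, "az": 0}
    - {"tx": -0.2, "ty": -1, "tz": 0, "ax": 0, "ay": 0, "az": 0}
    - {"tx": -0.2, "ty": -1, "tz": 0, "ax": 0, "ay": 0, "az": 0}
    - {"tx": -0.2, "ty": -1, "tz": 0, "ax": 0, "ay": 0, "az": 0}
    - {"tx": -0.2, "ty": -1, "tz": 0, "ax": 0, "ay": 0, "az": 0}
    - {"tx": -0.2, "ty": -1, "tz": 0, "ax": 0, "ay": 0, "az": 0}
    - {"tx": -0.2, "ty": -1, "tz": 0, "ax": 0, "ay": 0, "az": 0}
    - {"tx": -0.2, "ty": -1, "tz": 0, "ax": 0, "ay": 0, "az": 0}
    - {"tx": -0.2, "ty": -1, "tz": 0, "ax": 0, "ay": 0, "az": 0}
    - {"tx": -0.2, "ty": -1, "tz": 0, "ax": 0, "ay": 0, "az": 0}
    - {"tx": -0.2, "ty": -1, "tz": 0, "ax": 0, "ay": 0, "az": 0}
    - {"tx": -0.2, "ty": -1, "tz": 0, "ax": 0, "ay": 0, "az": 0}

```text
time_s: 25.68
ee_pos: [0.485, -0.2387, 0.4253]
eef_rot: [3.142, -0.0, -3.141]
force: [0.0, -0.4, -0.5]
grip_width: 0.0846
grip_force: 0.0
```

Call:
apply_moves:
  increments:
    - {"tx": -0.2, "ty": -1, "tz": 0, "ax": 0, "ay": 0, "az": 0}
    - {"tx": -0.2, "ty": -1, "tz": 0, "ax": 0, "ay": 0, "az": 0}
    - {"tx": -0.2, "ty": -1, "tz": 0, "ax": 0, "ay": 0, "az": 0}
    - {"tx": 0, "ty": 0, "tz": 0.6, "ax": 0, "ay": 0, "az": 0}
    - {"tx": 0, "ty": 0, "tz": 1, "ax": 0, "ay": 0, "az": 0}
    - {"tx": 0, "ty": 0, "tz": 1, "ax": 0, "ay": 0, "az": 0}
    - {"tx": 0, "ty": 0, "tz": 0.8, "ax": 0, "ay": 0, "az": 0}
    - {"tx": 0, "ty": 0, "tz": 0.4, "ax": 0, "ay": 0, "az": 0}
    - {"tx": 0, "ty": 0, "tz": 0, "ax": 0, "ay": 0, "az": 0}

```text
time_s: 26.8
ee_pos: [0.503, -0.3271, 0.3107]
eef_rot: [3.141, -0.001, -3.141]
force: [0.1, -0.4, 0.6]
grip_width: 0.0844
grip_force: 0.0
```

Call:
apply_moves:
  increments:
    - {"tx": 0, "ty": 0, "tz": 0.25, "ax": 0, "ay": 0, "az": 0}
    - {"tx": 0, "ty": 0, "tz": 0, "ax": 0, "ay": 0, "az": 0}
    - {"tx": 0, "ty": 0, "tz": 0, "ax": 0, "ay": 0, "az": 0}
    - {"tx": 0, "ty": 0, "tz": 0, "ax": 0, "ay": 0, "az": 0}
    - {"tx": 0, "ty": 0, "tz": 0, "ax": 0, "ay": 0, "az": 0}
    - {"tx": 0, "ty": 0, "tz": 0, "ax": 0, "ay": 0, "az": 0}
  jaw: 1
  force: 15

```text
time_s: 27.55
ee_pos: [0.503, -0.3276, 0.3039]
eef_rot: [-3.142, 0.0, -3.141]
force: [0.9, 0.2, -0.5]
grip_width: 0.0391
grip_force: 15.0
```

Call:
apply_moves:
  increments:
    - {"tx": 0, "ty": 0, "tz": -0.2, "ax": 0, "ay": 0, "az": 0}
    - {"tx": 0, "ty": 0, "tz": -0.2, "ax": 0, "ay": 0, "az": 0}
    - {"tx": 0, "ty": 0, "tz": -0.2, "ax": 0, "ay": 0, "az": 0}
    - {"tx": 0, "ty": 0, "tz": -0.2, "ax": 0, "ay": 0, "az": 0}
    - {"tx": 0, "ty": 0, "tz": -0.2, "ax": 0, "ay": 0, "az": 0}
    - {"tx": 0, "ty": 0, "tz": -0.3, "ax": 0, "ay": 0, "az": 0}
    - {"tx": 0, "ty": 0, "tz": -0.6, "ax": 0, "ay": 0, "az": 0}
    - {"tx": 0, "ty": 0, "tz": -0.9, "ax": 0, "ay": 0, "az": 0}
    - {"tx": 0.1, "ty": 0.4, "tz": -0.9, "ax": 0, "ay": 0, "az": 0}
    - {"tx": 0.2, "ty": 0.9, "tz": -0.4, "ax": 0, "ay": 0, "az": 0}
    - {"tx": 0.2, "ty": 1, "tz": 0, "ax": 0, "ay": 0, "az": 0}
    - {"tx": 0.2, "ty": 1, "tz": 0, "ax": 0, "ay": 0, "az": 0}

```text
time_s: 29.05
ee_pos: [0.4815, -0.2276, 0.4281]
eef_rot: [-3.141, 0.001, -3.141]
force: [0.1, 0.7, -1.9]
grip_width: 0.0388
grip_force: 15.0
```

Call:
apply_moves:
  increments:
    - {"tx": 0.2, "ty": 1, "tz": 0, "ax": 0, "ay": 0, "az": 0}
    - {"tx": 0.2, "ty": 1, "tz": 0, "ax": 0, "ay": 0, "az": 0}
    - {"tx": 0.2, "ty": 1, "tz": 0, "ax": 0, "ay": 0, "az": 0}
    - {"tx": 0.2, "ty": 1, "tz": 0, "ax": 0, "ay": 0, "az": 0}
    - {"tx": 0.2, "ty": 1, "tz": 0, "ax": 0, "ay": 0, "az": 0}
    - {"tx": 0.2, "ty": 1, "tz": 0, "ax": 0, "ay": 0, "az": 0}
    - {"tx": 0.2, "ty": 1, "tz": 0, "ax": 0, "ay": 0, "az": 0}
    - {"tx": 0.2, "ty": 1, "tz": 0, "ax": 0, "ay": 0, "az": 0}
    - {"tx": 0.3, "ty": 1, "tz": 0.3, "ax": 0, "ay": 0, "az": 0}
    - {"tx": 0.3, "ty": 1, "tz": 0.8, "ax": 0, "ay": 0, "az": 0}
    - {"tx": 0.1, "ty": 0.8, "tz": 1, "ax": 0, "ay": 0, "az": 0}
    - {"tx": 0, "ty": 0.2, "tz": 1, "ax": 0, "ay": 0, "az": 0}

```text
time_s: 30.55
ee_pos: [0.4125, 0.1025, 0.3342]
eef_rot: [3.141, 0.002, -3.139]
force: [0.8, -0.7, -1.7]
grip_width: 0.0388
grip_force: 15.0
```

Call:
apply_moves:
  increments:
    - {"tx": 0, "ty": 0, "tz": 1, "ax": 0, "ay": 0, "az": 0}
    - {"tx": 0, "ty": 0, "tz": 1, "ax": 0, "ay": 0, "az": 0}
    - {"tx": 0, "ty": 0, "tz": 0.9, "ax": 0, "ay": 0, "az": 0}
    - {"tx": 0, "ty": 0, "tz": 0.5, "ax": 0, "ay": 0, "az": 0}
    - {"tx": 0, "ty": 0, "tz": 0, "ax": 0, "ay": 0, "az": 0}

```text
time_s: 31.18
ee_pos: [0.4129, 0.1014, 0.232]
eef_rot: [-3.141, -0.001, -3.141]
force: [0.0, -0.5, -1.0]
grip_width: 0.0391
grip_force: 15.0
```

Call:
apply_moves:
  increments:
    - {"tx": 0, "ty": 0, "tz": 0.15, "ax": 0, "ay": 0, "az": 0}
    - {"tx": 0, "ty": 0, "tz": 0.1, "ax": 0, "ay": 0, "az": 0}
    - {"tx": 0, "ty": 0, "tz": 0, "ax": 0, "ay": 0, "az": 0}

```text
time_s: 31.55
ee_pos: [0.4127, 0.1014, 0.2245]
eef_rot: [3.142, 0.0, -3.141]
force: [-1.6, 0.4, -1.5]
grip_width: 0.0396
grip_force: 15.0
```

Call:
apply_moves:
  increments:
    - {"tx": 0, "ty": 0, "tz": 0.15, "ax": 0, "ay": 0, "az": 0}
    - {"tx": 0, "ty": 0, "tz": 0.1, "ax": 0, "ay": 0, "az": 0}
    - {"tx": 0, "ty": 0, "tz": 0, "ax": 0, "ay": 0, "az": 0}

```text
time_s: 31.92
ee_pos: [0.4126, 0.1014, 0.2166]
eef_rot: [-3.141, -0.001, -3.141]
force: [-0.3, -0.7, -2.0]
grip_width: 0.0396
grip_force: 15.0
```

Call:
apply_moves:
  increments:
    - {"tx": 0, "ty": 0, "tz": 0.1, "ax": 0, "ay": 0, "az": 0}
    - {"tx": 0, "ty": 0, "tz": 0.05, "ax": 0, "ay": 0, "az": 0}
    - {"tx": 0, "ty": 0, "tz": 0, "ax": 0, "ay": 0, "az": 0}

```text
time_s: 32.3
ee_pos: [0.4134, 0.1014, 0.2137]
eef_rot: [3.141, 0.003, -3.141]
force: [-2.1, -2.4, 17.3]
grip_width: 0.039
grip_force: 15.1
```

Call:
apply_moves:
  increments:
    - {"tx": 0, "ty": 0, "tz": -0.05, "ax": 0, "ay": 0, "az": 0}
    - {"tx": 0, "ty": 0, "tz": 0, "ax": 0, "ay": 0, "az": 0}
    - {"tx": 0, "ty": 0, "tz": 0, "ax": 0, "ay": 0, "az": 0}
    - {"tx": 0, "ty": 0, "tz": -0.8, "ax": 0, "ay": 0, "az": 0}
    - {"tx": 0, "ty": 0, "tz": -1, "ax": 0, "ay": 0, "az": 0}
    - {"tx": 0, "ty": 0, "tz": -0.8, "ax": 0, "ay": 0, "az": 0}
    - {"tx": -0.2, "ty": 0.9, "tz": -0.2, "ax": 0, "ay": 0, "az": 0}
    - {"tx": -0.25, "ty": 1, "tz": 0, "ax": 0, "ay": 0, "az": 0}
    - {"tx": -0.25, "ty": 1, "tz": 0, "ax": 0, "ay": 0, "az": 0}
    - {"tx": -0.25, "ty": 1, "tz": 0, "ax": 0, "ay": 0, "az": 0}
    - {"tx": -0.25, "ty": 1, "tz": 0, "ax": 0, "ay": 0, "az": 0}
    - {"tx": -0.25, "ty": 0.8, "tz": 0, "ax": 0, "ay": 0, "az": 0}
  jaw: 0.1

```text
time_s: 33.8
ee_pos: [0.4562, 0.2735, 0.2976]
eef_rot: [-3.141, -0.0, -3.14]
force: [-0.8, -0.7, -0.7]
grip_width: 0.0844
grip_force: 0.0
```

Call:
apply_moves:
  increments:
    - {"tx": 0, "ty": 0, "tz": 0.4, "ax": 0, "ay": 0, "az": 0}
    - {"tx": 0, "ty": 0, "tz": 0.6, "ax": 0, "ay": 0, "az": 0}
    - {"tx": 0, "ty": 0, "tz": 0, "ax": 0, "ay": 0, "az": 0}

```text
time_s: 34.17
ee_pos: [0.4557, 0.2716, 0.2663]
eef_rot: [-3.14, -0.003, -3.141]
force: [0.2, -0.4, -0.1]
grip_width: 0.0844
grip_force: 0.0
```

Call:
apply_moves:
  increments:
    - {"tx": 0, "ty": 0, "tz": 0.7, "ax": 0, "ay": 0, "az": 0}
    - {"tx": 0, "ty": 0, "tz": 0.8, "ax": 0, "ay": 0, "az": 0}
    - {"tx": 0, "ty": 0, "tz": 0.4, "ax": 0, "ay": 0, "az": 0}
    - {"tx": 0, "ty": 0, "tz": 0, "ax": 0, "ay": 0, "az": 0}

```text
time_s: 34.67
ee_pos: [0.4561, 0.2722, 0.2107]
eef_rot: [-3.141, -0.001, -3.141]
force: [-0.1, -0.8, -0.1]
grip_width: 0.0847
grip_force: 0.0
```

Call:
apply_moves:
  increments:
    - {"tx": 0, "ty": 0, "tz": 0, "ax": 0, "ay": 0, "az": 0}
    - {"tx": 0, "ty": 0, "tz": 0, "ax": 0, "ay": 0, "az": 0}
    - {"tx": 0, "ty": 0, "tz": 0, "ax": 0, "ay": 0, "az": 0}
    - {"tx": 0, "ty": 0, "tz": 0, "ax": 0, "ay": 0, "az": 0}
    - {"tx": 0, "ty": 0, "tz": 0, "ax": 0, "ay": 0, "az": 0}
    - {"tx": 0, "ty": 0, "tz": 0, "ax": 0, "ay": 0, "az": 0}
    - {"tx": 0, "ty": 0, "tz": 0, "ax": 0, "ay": 0, "az": 0}
  jaw: 1
  force: 15

```text
time_s: 35.55
ee_pos: [0.4561, 0.2724, 0.2108]
eef_rot: [-3.142, -0.0, -3.141]
force: [0.5, 0.0, -0.1]
grip_width: 0.0277
grip_force: 15.0
```

Call:
apply_moves:
  increments:
    - {"tx": 0, "ty": 0, "tz": -0.5, "ax": 0, "ay": 0, "az": 0}
    - {"tx": 0, "ty": 0, "tz": -1, "ax": 0, "ay": 0, "az": 0}
    - {"tx": 0, "ty": 0, "tz": -1, "ax": 0, "ay": 0, "az": 0}
    - {"tx": 0, "ty": -0.5, "tz": -1, "ax": 0, "ay": 0, "az": 0}
    - {"tx": 0, "ty": -1, "tz": -1, "ax": 0, "ay": 0, "az": 0}
    - {"tx": 0, "ty": -1, "tz": -1, "ax": 0, "ay": 0, "az": 0}
    - {"tx": 0, "ty": -1, "tz": -1, "ax": 0, "ay": 0, "az": 0}
    - {"tx": 0, "ty": -1, "tz": -0.5, "ax": 0, "ay": 0, "az": 0}
    - {"tx": 0, "ty": -1, "tz": 0, "ax": 0, "ay": 0, "az": 0}
    - {"tx": 0, "ty": -1, "tz": 0, "ax": 0, "ay": 0, "az": 0}
    - {"tx": 0, "ty": -1, "tz": 0, "ax": 0, "ay": 0, "az": 0}
    - {"tx": 0, "ty": -1, "tz": 0, "ax": 0, "ay": 0, "az": 0}

```text
time_s: 37.05
ee_pos: [0.4558, 0.0164, 0.4219]
eef_rot: [-3.142, 0.001, -3.141]
force: [0.3, -0.4, -0.4]
grip_width: 0.0275
grip_force: 15.0
```

Call:
apply_moves:
  increments:
    - {"tx": 0, "ty": -1, "tz": 0, "ax": 0, "ay": 0, "az": 0}
    - {"tx": 0, "ty": -1, "tz": 0, "ax": 0, "ay": 0, "az": 0}
    - {"tx": 0, "ty": -1, "tz": 0, "ax": 0, "ay": 0, "az": 0}
    - {"tx": 0, "ty": -1, "tz": 0, "ax": 0, "ay": 0, "az": 0}
    - {"tx": 0, "ty": -1, "tz": 0, "ax": 0, "ay": 0, "az": 0}
    - {"tx": 0, "ty": -1, "tz": 0, "ax": 0, "ay": 0, "az": 0}
    - {"tx": 0, "ty": -1, "tz": 0, "ax": 0, "ay": 0, "az": 0}
    - {"tx": 0, "ty": -1, "tz": 0, "ax": 0, "ay": 0, "az": 0}
    - {"tx": 0, "ty": -1, "tz": 0, "ax": 0, "ay": 0, "az": 0}
    - {"tx": 0, "ty": -1, "tz": 0, "ax": 0, "ay": 0, "az": 0}
    - {"tx": 0, "ty": -1, "tz": 0, "ax": 0, "ay": 0, "az": 0}
    - {"tx": 0, "ty": -0.5, "tz": 0, "ax": 0, "ay": 0, "az": 0}

```text
time_s: 38.55
ee_pos: [0.4562, -0.3286, 0.4215]
eef_rot: [-3.141, 0.0, 3.141]
force: [-0.3, -0.1, -0.3]
grip_width: 0.0278
grip_force: 15.0
```

Call:
apply_moves:
  increments:
    - {"tx": 0, "ty": 0, "tz": 0.7, "ax": 0, "ay": 0, "az": 0}
    - {"tx": 0, "ty": 0, "tz": 0.9, "ax": 0, "ay": 0, "az": 0}
    - {"tx": 0, "ty": 0, "tz": 0.7, "ax": 0, "ay": 0, "az": 0}
    - {"tx": 0, "ty": 0, "tz": 0.4, "ax": 0, "ay": 0, "az": 0}
    - {"tx": 0, "ty": 0, "tz": 0.2, "ax": 0, "ay": 0, "az": 0}
    - {"tx": 0, "ty": 0, "tz": 0.2, "ax": 0, "ay": 0, "az": 0}
    - {"tx": 0, "ty": 0, "tz": 0.05, "ax": 0, "ay": 0, "az": 0}
    - {"tx": 0, "ty": 0, "tz": 0, "ax": 0, "ay": 0, "az": 0}

```text
time_s: 39.55
ee_pos: [0.4566, -0.3276, 0.3267]
eef_rot: [-3.141, 0.0, -3.141]
force: [0.6, 0.8, 1.1]
grip_width: 0.0276
grip_force: 15.0
```

Call:
apply_moves:
  increments:
    - {"tx": 0, "ty": 0, "tz": 0, "ax": 0, "ay": 0, "az": 0}
    - {"tx": 0, "ty": 0, "tz": 0, "ax": 0, "ay": 0, "az": 0}
    - {"tx": 0, "ty": 0, "tz": 0, "ax": 0, "ay": 0, "az": 0}
    - {"tx": 0, "ty": 0, "tz": -0.4, "ax": 0, "ay": 0, "az": 0}
    - {"tx": 0, "ty": 0, "tz": -1, "ax": 0, "ay": 0, "az": 0}
    - {"tx": 0, "ty": 0, "tz": -1, "ax": 0, "ay": 0, "az": 0}
    - {"tx": 0, "ty": 0.6, "tz": -0.7, "ax": 0, "ay": 0, "az": 0}
    - {"tx": 0, "ty": 1, "tz": 0, "ax": 0, "ay": 0, "az": 0}
    - {"tx": 0, "ty": 1, "tz": 0, "ax": 0, "ay": 0, "az": 0}
    - {"tx": 0, "ty": 1, "tz": 0, "ax": 0, "ay": 0, "az": 0}
    - {"tx": 0, "ty": 1, "tz": 0, "ax": 0, "ay": 0, "az": 0}
    - {"tx": 0, "ty": 1, "tz": 0, "ax": 0, "ay": 0, "az": 0}
  jaw: 0.1

```text
time_s: 41.05
ee_pos: [0.4562, -0.1586, 0.4203]
eef_rot: [-3.141, 0.001, -3.141]
force: [-0.0, 0.2, -0.3]
grip_width: 0.0846
grip_force: 0.0
```

Call:
apply_moves:
  increments:
    - {"tx": 0, "ty": 1, "tz": 0, "ax": 0, "ay": 0, "az": 0}
    - {"tx": 0, "ty": 1, "tz": 0, "ax": 0, "ay": 0, "az": 0}
    - {"tx": 0, "ty": 1, "tz": 0, "ax": 0, "ay": 0, "az": 0}
    - {"tx": 0, "ty": 1, "tz": 0, "ax": 0, "ay": 0, "az": 0}
    - {"tx": 0, "ty": 1, "tz": 0, "ax": 0, "ay": 0, "az": 0}
    - {"tx": 0, "ty": 1, "tz": 0, "ax": 0, "ay": 0, "az": 0}
    - {"tx": 0, "ty": 1, "tz": 0, "ax": 0, "ay": 0, "az": 0}
    - {"tx": 0, "ty": 1, "tz": 0, "ax": 0, "ay": 0, "az": 0}
    - {"tx": 0, "ty": 1, "tz": 0, "ax": 0, "ay": 0, "az": 0}
    - {"tx": 0.1, "ty": 1, "tz": 0, "ax": 0, "ay": 0, "az": 0}
    - {"tx": 0.1, "ty": 1, "tz": 0, "ax": 0, "ay": 0, "az": 0}
    - {"tx": 0.1, "ty": 1, "tz": 0.2, "ax": 0, "ay": 0, "az": 0}

```text
time_s: 42.55
ee_pos: [0.4469, 0.2014, 0.4146]
eef_rot: [3.141, 0.002, -3.141]
force: [-0.0, -0.9, -0.0]
grip_width: 0.0847
grip_force: 0.0
```

Call:
apply_moves:
  increments:
    - {"tx": 0, "ty": 1, "tz": 0.4, "ax": 0, "ay": 0, "az": 0}
    - {"tx": 0, "ty": 1, "tz": 0.6, "ax": 0, "ay": 0, "az": 0}
    - {"tx": 0, "ty": 1, "tz": 0.6, "ax": 0, "ay": 0, "az": 0}
    - {"tx": 0, "ty": 1, "tz": 0.7, "ax": 0, "ay": 0, "az": 0}
    - {"tx": 0, "ty": 1, "tz": 0.7, "ax": 0, "ay": 0, "az": 0}
    - {"tx": 0, "ty": 0.7, "tz": 0.8, "ax": 0, "ay": 0, "az": 0}
    - {"tx": 0, "ty": 0, "tz": 0.6, "ax": 0, "ay": 0, "az": 0}
    - {"tx": 0, "ty": 0, "tz": 0, "ax": 0, "ay": 0, "az": 0}

```text
time_s: 43.55
ee_pos: [0.447, 0.3708, 0.2806]
eef_rot: [-3.14, -0.002, -3.141]
force: [0.9, -0.8, 0.2]
grip_width: 0.0846
grip_force: 0.0
```

Call:
apply_moves:
  increments:
    - {"tx": 0, "ty": 0.13, "tz": 0.8, "ax": 0, "ay": 0, "az": 0}
    - {"tx": 0, "ty": 0, "tz": 0.9, "ax": 0, "ay": 0, "az": 0}
    - {"tx": 0, "ty": 0, "tz": 0.6, "ax": 0, "ay": 0, "az": 0}
    - {"tx": 0, "ty": 0, "tz": 0, "ax": 0, "ay": 0, "az": 0}

```text
time_s: 44.05
ee_pos: [0.4472, 0.3748, 0.2121]
eef_rot: [-3.141, -0.001, -3.141]
force: [-0.1, -0.8, -0.2]
grip_width: 0.0844
grip_force: 0.0
```

Call:
apply_moves:
  increments:
    - {"tx": 0, "ty": 0, "tz": 0, "ax": 0, "ay": 0, "az": 0}
    - {"tx": 0, "ty": 0, "tz": 0, "ax": 0, "ay": 0, "az": 0}
    - {"tx": 0, "ty": 0, "tz": 0, "ax": 0, "ay": 0, "az": 0}
    - {"tx": 0, "ty": 0, "tz": 0, "ax": 0, "ay": 0, "az": 0}
    - {"tx": 0, "ty": 0, "tz": 0, "ax": 0, "ay": 0, "az": 0}
    - {"tx": 0, "ty": 0, "tz": 0, "ax": 0, "ay": 0, "az": 0}
  jaw: 1
  force: 15

```text
time_s: 44.8
ee_pos: [0.447, 0.3753, 0.2124]
eef_rot: [3.141, 0.0, -3.141]
force: [0.2, 0.6, 1.3]
grip_width: 0.0335
grip_force: 15.0
```

Call:
apply_moves:
  increments:
    - {"tx": 0, "ty": 0, "tz": -0.5, "ax": 0, "ay": 0, "az": 0}
    - {"tx": 0, "ty": 0, "tz": -1, "ax": 0, "ay": 0, "az": 0}
    - {"tx": 0, "ty": 0, "tz": -1, "ax": 0, "ay": 0, "az": 0}
    - {"tx": 0, "ty": -0.3, "tz": -1, "ax": 0, "ay": 0, "az": 0}
    - {"tx": 0, "ty": -1, "tz": -1, "ax": 0, "ay": 0, "az": 0}
    - {"tx": 0, "ty": -1, "tz": -1, "ax": 0, "ay": 0, "az": 0}
    - {"tx": 0, "ty": -1, "tz": -1, "ax": 0, "ay": 0, "az": 0}
    - {"tx": 0, "ty": -1, "tz": -0.5, "ax": 0, "ay": 0, "az": 0}
    - {"tx": 0, "ty": -1, "tz": 0, "ax": 0, "ay": 0, "az": 0}
    - {"tx": -0.1, "ty": -1, "tz": 0, "ax": 0, "ay": 0, "az": 0}
    - {"tx": -0.1, "ty": -1, "tz": 0, "ax": 0, "ay": 0, "az": 0}
    - {"tx": -0.1, "ty": -1, "tz": 0, "ax": 0, "ay": 0, "az": 0}

```text
time_s: 46.3
ee_pos: [0.4558, 0.1253, 0.4233]
eef_rot: [3.141, 0.001, -3.141]
force: [0.4, 0.3, -1.2]
grip_width: 0.0335
grip_force: 15.0
```

Call:
apply_moves:
  increments:
    - {"tx": -0.2, "ty": -1, "tz": 0, "ax": 0, "ay": 0, "az": 0}
    - {"tx": -0.2, "ty": -1, "tz": 0, "ax": 0, "ay": 0, "az": 0}
    - {"tx": -0.2, "ty": -1, "tz": 0, "ax": 0, "ay": 0, "az": 0}
    - {"tx": -0.2, "ty": -1, "tz": 0, "ax": 0, "ay": 0, "az": 0}
    - {"tx": -0.2, "ty": -1, "tz": 0, "ax": 0, "ay": 0, "az": 0}
    - {"tx": -0.2, "ty": -1, "tz": 0, "ax": 0, "ay": 0, "az": 0}
    - {"tx": -0.2, "ty": -1, "tz": 0, "ax": 0, "ay": 0, "az": 0}
    - {"tx": -0.2, "ty": -1, "tz": 0, "ax": 0, "ay": 0, "az": 0}
    - {"tx": -0.2, "ty": -1, "tz": 0, "ax": 0, "ay": 0, "az": 0}
    - {"tx": -0.2, "ty": -1, "tz": 0, "ax": 0, "ay": 0, "az": 0}
    - {"tx": -0.2, "ty": -1, "tz": 0, "ax": 0, "ay": 0, "az": 0}
    - {"tx": -0.2, "ty": -1, "tz": 0, "ax": 0, "ay": 0, "az": 0}

```text
time_s: 47.8
ee_pos: [0.5283, -0.2345, 0.4234]
eef_rot: [-3.141, 0.001, -3.141]
force: [-0.7, -0.7, -1.2]
grip_width: 0.0338
grip_force: 15.0
```

Call:
apply_moves:
  increments:
    - {"tx": 0, "ty": -1, "tz": 0, "ax": 0, "ay": 0, "az": 0}
    - {"tx": 0, "ty": -1, "tz": 0, "ax": 0, "ay": 0, "az": 0}
    - {"tx": 0, "ty": -0.9, "tz": 0, "ax": 0, "ay": 0, "az": 0}
    - {"tx": 0, "ty": 0, "tz": 0, "ax": 0, "ay": 0, "az": 0}

```text
time_s: 48.3
ee_pos: [0.528, -0.3218, 0.4228]
eef_rot: [-3.141, -0.0, 3.14]
force: [0.3, 1.3, -1.8]
grip_width: 0.0334
grip_force: 15.0
```

Call:
apply_moves:
  increments:
    - {"tx": 0, "ty": -0.1, "tz": 0.7, "ax": 0, "ay": 0, "az": 0}
    - {"tx": 0, "ty": 0, "tz": 0.9, "ax": 0, "ay": 0, "az": 0}
    - {"tx": 0, "ty": 0, "tz": 0.7, "ax": 0, "ay": 0, "az": 0}
    - {"tx": 0, "ty": 0, "tz": 0.4, "ax": 0, "ay": 0, "az": 0}
    - {"tx": 0, "ty": 0, "tz": 0.2, "ax": 0, "ay": 0, "az": 0}
    - {"tx": 0, "ty": 0, "tz": 0.2, "ax": 0, "ay": 0, "az": 0}
    - {"tx": 0, "ty": 0, "tz": 0.2, "ax": 0, "ay": 0, "az": 0}
    - {"tx": 0, "ty": 0, "tz": 0.2, "ax": 0, "ay": 0, "az": 0}
    - {"tx": 0, "ty": 0, "tz": 0, "ax": 0, "ay": 0, "az": 0}
    - {"tx": 0, "ty": 0, "tz": 0, "ax": 0, "ay": 0, "az": 0}

```text
time_s: 49.55
ee_pos: [0.5285, -0.3237, 0.3175]
eef_rot: [-3.142, -0.0, -3.141]
force: [-0.4, 1.0, 0.0]
grip_width: 0.0332
grip_force: 15.0
```

Call:
apply_moves:
  increments:
    - {"tx": 0, "ty": 0, "tz": 0, "ax": 0, "ay": 0, "az": 0}
    - {"tx": 0, "ty": 0, "tz": 0, "ax": 0, "ay": 0, "az": 0}
    - {"tx": 0, "ty": 0, "tz": 0, "ax": 0, "ay": 0, "az": 0}
    - {"tx": 0, "ty": 0, "tz": 0, "ax": 0, "ay": 0, "az": 0}
    - {"tx": 0, "ty": 0, "tz": -0.5, "ax": 0, "ay": 0, "az": 0}
    - {"tx": 0, "ty": 0, "tz": -1, "ax": 0, "ay": 0, "az": 0}
    - {"tx": 0, "ty": 0, "tz": -1, "ax": 0, "ay": 0, "az": 0}
    - {"tx": 0.2, "ty": 0.6, "tz": -0.8, "ax": 0, "ay": 0, "az": 0}
    - {"tx": 0.2, "ty": 1, "tz": 0, "ax": 0, "ay": 0, "az": 0}
    - {"tx": 0.2, "ty": 1, "tz": 0, "ax": 0, "ay": 0, "az": 0}
    - {"tx": 0.2, "ty": 1, "tz": 0, "ax": 0, "ay": 0, "az": 0}
    - {"tx": 0.2, "ty": 1, "tz": 0, "ax": 0, "ay": 0, "az": 0}
  jaw: 0.1

```text
time_s: 51.05
ee_pos: [0.498, -0.1846, 0.4176]
eef_rot: [-3.141, 0.001, -3.141]
force: [-0.1, 0.3, -0.1]
grip_width: 0.0846
grip_force: 0.0
```

Call:
apply_moves:
  increments:
    - {"tx": 0.2, "ty": 1, "tz": 0, "ax": 0, "ay": 0, "az": 0}
    - {"tx": 0.2, "ty": 1, "tz": 0, "ax": 0, "ay": 0, "az": 0}
    - {"tx": 0.2, "ty": 1, "tz": 0, "ax": 0, "ay": 0, "az": 0}
    - {"tx": 0.2, "ty": 1, "tz": 0, "ax": 0, "ay": 0, "az": 0}
    - {"tx": 0.2, "ty": 1, "tz": 0, "ax": 0, "ay": 0, "az": 0}
    - {"tx": 0.2, "ty": 1, "tz": 0, "ax": 0, "ay": 0, "az": 0}
    - {"tx": 0.2, "ty": 1, "tz": 0, "ax": 0, "ay": 0, "az": 0}
    - {"tx": 0.2, "ty": 1, "tz": 0, "ax": 0, "ay": 0, "az": 0}
    - {"tx": 0.2, "ty": 1, "tz": 0, "ax": 0, "ay": 0, "az": 0}
    - {"tx": 0.2, "ty": 1, "tz": 0, "ax": 0, "ay": 0, "az": 0}
    - {"tx": 0, "ty": 0, "tz": 0, "ax": 0, "ay": 0, "az": 0}
    - {"tx": 0, "ty": 0, "tz": 0, "ax": 0, "ay": 0, "az": 0}

```text
time_s: 52.55
ee_pos: [0.4382, 0.1139, 0.417]
eef_rot: [-3.142, 0.001, -3.141]
force: [0.7, 0.7, -0.0]
grip_width: 0.0845
grip_force: 0.0
```

```bash
python3 - <<'E'
from h import *
f=lambda im:cv2.cvtColor(np.ascontiguousarray(im),cv2.COLOR_RGB2GRAY)
c=camera("side");s=c["pixels"];t=camera("top")
print(get_obs()["time_s"],get_obs()["ee_pos"])
lev=np.zeros_like(s);lev[150:350,150:420]=cv2.resize(cv2.imread("pics/s2.png")[:,:,::-1],(270,200),interpolation=cv2.INTER_AREA)
m7=cv2.imread("pics/m7.png")[:267,400:,::-1];stop=np.zeros_like(s);stop[170:270,300:450]=cv2.resize(m7,(150,100),interpolation=cv2.INTER_AREA)
u=lambda im:cv2.resize(im,None,fx=8,fy=8,interpolation=3)
for cols in((372,394),(380,394)):
 T=f(s)[192:210,cols[0]:cols[1]]
 for n,im in(("level",lev),("stop",stop)):
  m=cv2.matchTemplate(u(f(im)[180:222,cols[0]-6:cols[1]+6]),u(T),5);_,v,_,p=cv2.minMaxLoc(m);print(n,p[0]/8-6,p[1]/8-12,round(v,3))
for col in HSV: print(col,[(ce,st[4],cast(t,ce,.135 if ce[0]>460 else .035).round(3).tolist()) for st,ce in blobs(t["pixels"],col) if ce[1]>200])
print([(st,ce) for st,ce in blobs(s,"yellow")],[(st,ce) for st,ce in blobs(s,"red")])
h=cv2.cvtColor(t["pixels"],cv2.COLOR_RGB2HSV);m=cv2.inRange(h,(0,0,190),(180,60,255))[205:275,350:412]
ys,xs=np.where(m);print("dish",xs.mean()+350,ys.mean()+205)
E
```

```text
52.65 [0.43834068 0.11359836 0.41667337]
level -3.0 0.0 0.225
stop 0.0 -6.0 0.231
level 0.0 1.0 0.423
stop 1.0 -6.0 0.411
red [([490.3, 247.2], 83, [0.457, -0.323, 0.135]), ([246.1, 279.5], 170, [0.376, 0.275, 0.035])]
yellow [([487.3, 218.6], 158, [0.526, -0.318, 0.135])]
blue [([451.2, 226.4], 72, [0.521, -0.26, 0.035]), ([412.8, 227.8], 97, [0.516, -0.159, 0.035]), ([434.1, 247.1], 671, [0.466, -0.214, 0.035]), ([312.5, 266.1], 141, [0.413, 0.103, 0.035])]
[([352, 183, 10, 7, 39], [356.9, 187.0]), ([354, 191, 8, 9, 46], [358.2, 194.8])] [([375, 187, 8, 15, 86], [378.4, 194.9]), ([115, 239, 14, 15, 113], [120.7, 247.2]), ([111, 260, 10, 6, 38], [115.5, 262.7]), ([276, 264, 17, 15, 161], [283.8, 271.9]), ([276, 279, 17, 16, 208], [283.5, 286.5]), ([319, 292, 19, 17, 210], [328.3, 301.6]), ([318, 309, 20, 18, 274], [327.4, 318.1])]
dish 385.25665188470066 236.559866962306
```

```bash
python3 - <<'E'
from h import *
c=camera("side");s=c["pixels"]
P=lambda X:(lambda q:(q[:2]/q[2]).round(1))(c["camera_matrix"]@(c["R"]@np.array(X)+c["t"]))
for z in(.088,.098,.103,.108,.119): print(z,"50 knob top",P((.457,-.325,z+.045)),"body base near",P((.452,-.312,z)),"plate corner",P((.43,-.375,z)))
lev=np.zeros_like(s);lev[150:350,150:420]=cv2.resize(cv2.imread("pics/s2.png")[:,:,::-1],(270,200),interpolation=cv2.INTER_AREA)
m7=cv2.imread("pics/m7.png")[:267,400:,::-1];st=np.zeros_like(s);st[170:270,300:450]=cv2.resize(m7,(150,100),interpolation=cv2.INTER_AREA)
for n,im in(("lev",lev),("stop",st),("now",s)): print(n,im[188:212,[386,388,390]].mean(2).round().astype(int).T.tolist())
E
```

```text
0.088 50 knob top [378.7 192. ] body base near [377.9 207. ] plate corner [390.  203.3]
0.098 50 knob top [378.9 188.9] body base near [378.2 203.9] plate corner [390.3 200.3]
0.103 50 knob top [379.  187.3] body base near [378.3 202.4] plate corner [390.4 198.8]
0.108 50 knob top [379.1 185.8] body base near [378.4 200.8] plate corner [390.5 197.3]
0.119 50 knob top [379.4 182.3] body base near [378.7 197.4] plate corner [390.8 194. ]
lev [[116, 117, 115, 118, 119, 118, 117, 117, 118, 115, 116, 176, 193, 183, 186, 157, 116, 111, 114, 119, 118, 117, 117, 116], [115, 115, 117, 118, 118, 119, 117, 118, 118, 115, 103, 151, 163, 147, 121, 107, 114, 118, 119, 116, 119, 119, 117, 118], [116, 117, 118, 118, 118, 118, 118, 118, 119, 121, 123, 122, 112, 116, 119, 118, 117, 118, 118, 117, 119, 120, 117, 118]]
stop [[110, 110, 109, 109, 114, 167, 184, 185, 183, 151, 121, 109, 110, 112, 115, 112, 111, 114, 112, 111, 113, 110, 111, 112], [110, 108, 111, 108, 107, 153, 187, 145, 90, 93, 108, 111, 111, 111, 111, 113, 111, 111, 111, 112, 112, 111, 110, 111], [109, 110, 111, 111, 99, 97, 110, 111, 112, 115, 114, 112, 113, 113, 113, 113, 112, 112, 112, 111, 111, 113, 112, 112]]
now [[108, 104, 110, 106, 107, 107, 106, 111, 104, 90, 174, 182, 182, 191, 145, 93, 102, 107, 111, 110, 109, 107, 110, 111], [108, 109, 110, 108, 108, 109, 109, 109, 110, 87, 133, 173, 140, 111, 98, 105, 107, 106, 111, 108, 111, 108, 108, 110], [108, 107, 104, 108, 110, 109, 109, 107, 110, 115, 112, 101, 105, 110, 112, 109, 108, 111, 110, 111, 108, 111, 111, 109]]
```

The plate edge is about 1 px above level, against 6 px at the stop. That is about +0.027 rad, well inside the field. Weight positions and knob height agree, and the arm is clear, so I'm handing in.

```bash
python3 -c "
from station import *
print(get_obs()['time_s']);print(hand_in())"
```

```text
52.7
the job is handed in; nothing more can be done
None
```

The job is handed in at 52.7 s: the jar (about 165 g) stands in the dish, the 100 g and 50 g weights are on the plate, the 200 g is back on the worktop, and the beam measures about +0.03 rad, inside the ±0.075 green field; hand-in returned no verdict.

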